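# Fetch the boat key from the latched bamboo box

### The arm

A 7-joint arm with a two-finger parallel gripper is mounted at the origin on the work surface. World frame = base frame: x ahead of the robot, y to its left, z up, the work surface at z = 0. Lengths are in m, angles in rad, forces in N, time in s.
With the tool pointing down it reaches from about 0.425 to 0.925 m from the base axis. Payload 6.8 kg.
Tool frame: the origin (TCP) lies midway between the tips of the shut fingers; the grasp point (between the pads) lies 19 mm behind it (bot.pinch_z is the distance from the TCP to the grasp point, in m); x points along the fingers, y is the direction in which the jaws open and shut, and the axes are right-handed (so a half turn about x gives the same grasp; the last joint's range is limited). The gripper opens to 85 mm and grips with 20 to 120 N. Pads are 22 mm wide; open, the fingers measure 114 mm over their backs; the gripper's body (76 mm by 85 mm) begins 54 mm behind the grasp point. The pads swing forward as they close: fully open they stand 13 mm farther back than shut.
Start: joints at [-1.331, 0.477, 0.022, 1.555, -0.011, 1.109, -0.083], TCP at [0.23, 0.635, 0.204] pointing down, gripper open.
Joint ranges: [-2.96, 2.96], [-0.34, 2.1], [-1.41, 1.46], [0.24, 2.44], [-1.37, 4.51], [0.17, 1.92], [-2.96, 2.96]. Speed limits (rad/s): [2.39, 2.39, 3.14, 3.14, 3.14, 3.14, 3.14].

### API

Orientations are given as a unit quaternion [w, x, y, z].
In Python, from station import bot gives the robot as it stands. The module is installed in compiled form; this text tells all that it offers.
- The arm moves only by the tool step_arm, never from a script. Its argument "plan" is a list of rows, each a list of 6 numbers: the shift along the tool's x, y, z in units of 40 mm (1.0 is 40 mm), then the turn, a rotation vector about the tool's x, y, z in units of 360 degrees (1.0 is 360 degrees). In form: [[dx, dy, dz, ax, ay, az], ...]. A call has 1 to 8 rows; each row shifts and turns the commanded pose from where the row before left it, along the tool's axes as they then stand; what a row does not reach is not made up. A row lasts 1/8 s, in which the tool goes at most 62.5 mm and 10.7 degrees, less where a joint would pass 70% of its speed; a pose out of reach is approached as far as the arm can. A call with a number of a shift or a turn outside -1 to 1 is refused whole. A call with a gripper value outside its range is refused whole. "fingers" is the closure, from -1 (fully open) to 1 (shut), set as the call begins (left out, the last holds). The fingers move at their own pace and stop on an object; "force" is the grip in N (left out, the last holds). Time passes only in rows, so rows that do not move let the fingers close. It gives the time, the measured TCP pose, the force and the opening at its end, in the units of the state.
- bot.get_obs(): the state, without advancing time (a new reading comes with each control period).
- bot.read_camera(name): name is "scene" or "top" or "wrist"; returns (picture, depth): 420x560x3 uint8, red, green, blue; 420x560 float32, m along the optical axis (not along the pixel's ray), 0 where there is no reading.
- bot.camera_model(name): a dict with "mtx" (3x3 intrinsics, pixels), "origin" and "rotation" of the camera in the world; the wrist camera has in their place "T_tool_cam" (4x4, takes a point from camera to tool coordinates, whose origin is the TCP and whose axes are the tool frame's). Camera axes: x right, y up, looking along -z (the intrinsics and any distortion apply to the point x, -y, -z); pixel columns grow to the right and rows downward; lengths in m; the calibration is good to about 2 mm. A picture is of the moment at which its call begins: read the wrist's pose just before it. camera_model takes no time and is no camera call.
- bot.hand_in(): hands the job in, once; it reports no verdict.
The state is a dict: "t": time; "q": joint angles; "joint_vel": joint speeds; "joint_torque": joint torques, N m; "eef_pos": TCP position; "tool_rot": TCP orientation; "contact_force": force on the tool from outside, world axes, zero at the start; "torque": the same for the moment, N m; "gripper_width": opening from 0.0 (shut) to 1.0 (fully open).
Only numpy, scipy, OpenCV 4.12 (cv2) and the standard library are available. Lean on these libraries where they do the work, as an engineer would, in place of code of your own. Each camera call takes 0.05 s, during which the arm holds its last target.

### The job

Please get the boat key, the one on the cork float, out of the latched bamboo box: turn the staple in line with the slot, throw the hasp right back off it and slide the lid right open. Lay the key flat on the floor of the glass ashtray, set down rather than dropped, leave the little tin in the box and the box open, and don't knock over or push aside anything else on the sideboard.

Things in the scene. Friction and masses are not known exactly. Their poses are not given: they have to be found in the camera images.
- box: Bamboo box 200 x 310 mm (its x by y), 58 mm high, fixed in place; origin at the centre of its underside, z up. Side walls 9 mm thick. At its +y end a fixed deck, y 100 to 155 mm, top at z 54 mm, carries the hinge of the steel hasp; the sliding lid is the rest of its top. Its long axis lies across the robot's view, turned up to 0.4 rad, deck to the left.
- compartment (a point): Centre of the floor of the box's compartment under the lid, next to the deck: x -91 to +91, y -25 to +100 mm in the box frame (this point is at 0, 37.5), floor at z 6 mm, partitions up to z 46 mm. Axes as the box's. It holds the boat key and a small tin, one on the +x side and one on the -x side, either way round.
- lid (a joint): Travel of the sliding lid, m: 0 shut, 0.128 fully open, towards the box's -y, out over that end. Bamboo plate 181 mm wide, top at z 54 mm (rims 4 mm higher); shut it covers box y -160 to 99 mm. About 2 N of drag, stays where left. The staple stands on it, moves with it and may be gripped to draw it. Under the latched hasp it moves about 4 mm at most. Fully open, it bares the compartment.
- staple (a joint): Turn of the turn-staple (first catch) about its upright axis, rad, anticlockwise from above positive, stops at -1.571 and 1.571. At 0 its T-head lies along the box's y and holds the hasp down; at either stop it lies along the box's x, in line with the hasp's slot, and the hasp passes over it. Either way will do, to within 0.15 rad of the stop. 0.03 N m turns it; stays where left.
- staple_head (a point): Centre of the steel T-head of the staple: 26 mm long (its y), 8 mm thick (its x), 13 mm high; lower face at z 61, centre 67.5, top 74 mm in the box frame, i.e. 2 to 15 mm above the hasp strap. At box x 0, y 36 mm with the lid shut. Stands on an 11 mm round stem. Its axes turn with it, z up.
- hasp (a joint): Angle of the hasp strap (second latch), rad: 0 flat on the lid over the staple, 1.57 upright, 3.1 thrown back over the deck, its end overhanging the box by 52 mm. Swings freely, falls to the side it leans to. Steel, 40 mm wide (box x), 3 mm thick, z 56 to 59 mm in the box frame, reaching 104 mm from the hinge to -y; slot 31 mm (x) by 16 mm (y), 60 to 76 mm from the hinge, round the staple. 90 g.
- hasp_hinge (a point): Middle of the hasp's hinge axis, at (0, 103, 57.5) mm in the box frame; the axis runs along the box's x. Axes as the box's.
- hasp_tab (a point): Middle of the finger tab turned up at the free end of the hasp strap: as wide as the strap, 40 mm (x), 3 mm thick (y), rising 14 mm above the strap (along z); 102.5 mm from the hinge axis and 8.5 mm above the strap's middle plane. Shut, it is at (0, 0.5, 66) mm in the box frame, 34 mm clear of the staple's axis. Turns with the strap; +y points to the hinge.
- boat_key: Boat key: cork float block 34 mm (its x) by 48 mm (its y) by 30 mm high, a brass key set rigidly in the middle of its +y end, key tip 60 mm from the origin; key 3 mm thick at half height, bow 22 mm wide. About 45 g. Origin at the centre of the cork's underside, z up. Lies on the compartment's floor, key within 0.25 rad of the box's +y.
- key_middle (a point): Point midway along the boat key's whole 84 mm length, at half height: (0, 18, 15) mm in its frame.
- tin: Small round aluminium salve tin, 34 mm across, 18 mm high, 30 g, beside the boat key in the compartment; it stays there. Origin at the centre of its underside.
- ashtray: Square clear glass ashtray used for keys, left of the box: 146 mm square and 36 mm high outside, 112 mm square inside with upright walls and a flat floor 9 mm above the sideboard, a notch 10 mm deep in the middle of each side; 0.85 kg, loose. Origin at the centre of its underside, sides along its x and y.
- pencil_cup: Bystander: red plastic pencil cup, 74 mm across, 100 mm high, pencils up to 175 mm, beyond the box near its +y end. Origin at the centre of its underside, as for all bystanders.
- hedgehog: Bystander: ceramic hedgehog figurine, 87 mm long (its own x), 60 mm wide, 66 mm high, on the robot's side of the box.
- candle: Bystander: candle in a glass, 72 mm across, 75 mm high, beyond the box near its -y end.
- succulent: Bystander: succulent in a terracotta pot, 88 mm across, 110 mm high, beyond the ashtray.
- remote: Bystander: remote control, 46 by 165 mm, 20 mm high, on the robot's side of the box near its -y end.
- coasters: Bystander: stack of four square coasters, 96 mm square, 20 mm high, beyond the middle of the box.
Mind the look-alikes: they are no part of the job. Leave any red or yellow look-alike of the ashtray alone.

How it is judged:
By the outcome, as a careful person would: the job done as asked, in the order asked, and still so for the second after the job is handed in, with the robot touching nothing.
It also fails if it takes over 72 s, if anything falls off the work surface, if the arm or the gripper's body presses on something with over 40 N, if the wrist force passes 120 N, or if a joint passes its speed limit or range.

## Working session

There is one attempt and no reset: what is moved stays moved. The work goes in short steps, Python scripts to look and compute and a tool call to move; the robot and the scene stay as the last step left them, time stands still between calls to the robot, and variables do not carry over. Pictures are saved under pics/ and viewed, and the job is handed in when it is done.

Besides the shell and the picture viewer there is one more tool, called as name(argument=value, ...), one argument or row to a line, values as JSON. step_arm: Moves the arm, as the interface text tells. Shifts and turns lie within -1 to 1; 1 stands for 40 mm of shift or 360 degrees of turn. Its arguments: {"type":"object","properties":{"plan":{"type":"array"},"fingers":{"type":"number"},"force":{"type":"number"}},"required":["plan"]}

```bash
ls; mkdir -p pics; python3 - <<'E'
from station import bot
import cv2,numpy as np
o=bot.get_obs();print(o)
for n in ["scene","top"]:
    p,d=bot.read_camera(n);cv2.imwrite(f"pics/{n}0.png",p[:,:,::-1]);np.save(f"pics/{n}0d.npy",d)
    print(n,bot.camera_model(n))
print(bot.camera_model("wrist"),bot.pinch_z)
E
```

```text
pics
{'t': 0.0, 'q': array([-1.33111243,  0.47777913,  0.02235224,  1.55649869, -0.01152614,
        1.10929959, -0.083069  ]), 'joint_vel': array([ 0.00045876, -0.00123944,  0.00145981,  0.0008256 ,  0.00113918,
       -0.00038461, -0.00021993]), 'joint_torque': array([ 1.16144010e-04, -5.96462059e+01,  1.60752151e+00, -2.81177258e+01,
        1.23855638e-02,  9.72627924e-03, -2.04780619e-06]), 'eef_pos': array([0.22984215, 0.6339529 , 0.20292012]), 'tool_rot': array([ 0.69637291,  0.12167861,  0.69651568, -0.1229837 ]), 'contact_force': array([-0.50970688, -0.18964451, -0.00914693]), 'torque': array([-0.00474764,  0.0240528 ,  0.00996513]), 'gripper_width': 0.9997401609481269}
scene {'mtx': array([[473.21269437,   0.        , 285.85593159],
       [  0.        , 473.21269437, 202.73925045],
       [  0.        ,   0.        ,   1.        ]]), 'origin': array([1.38862384, 0.47362264, 0.98606341]), 'rotation': array([0.53256494, 0.21430112, 0.31555809, 0.75556119])}
top {'mtx': array([[485.77955714,   0.        , 283.52886864],
       [  0.        , 485.77955714, 205.22012366],
       [  0.        ,   0.        ,   1.        ]]), 'origin': array([0.36282266, 0.14319406, 1.3678293 ]), 'rotation': array([ 0.70653314,  0.03623454, -0.05010633, -0.70497329])}
{'mtx': array([[357.14151019,   0.        , 277.88629452],
       [  0.        , 357.14151019, 207.87005662],
       [  0.        ,   0.        ,   1.        ]]), 'T_tool_cam': array([[ 1.25674862e-03,  3.03038552e-01, -9.52977469e-01,
        -1.70145249e-01],
       [ 9.99999030e-01,  1.91775954e-04,  1.37974186e-03,
        -8.91045502e-04],
       [ 6.00873140e-04, -9.52978278e-01, -3.03038017e-01,
        -7.67780491e-02],
       [ 0.00000000e+00,  0.00000000e+00,  0.00000000e+00,
         1.00000000e+00]])} 0.0187
```

View pics/scene0.png

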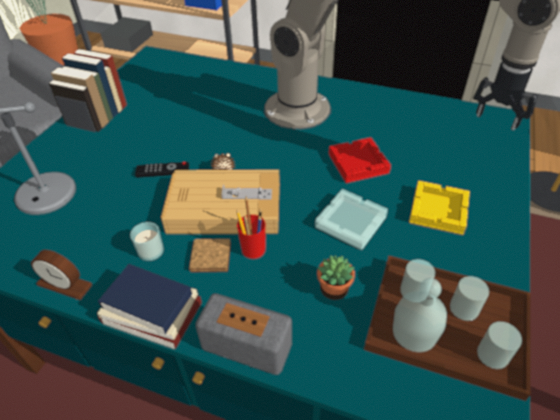

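View pics/top0.png

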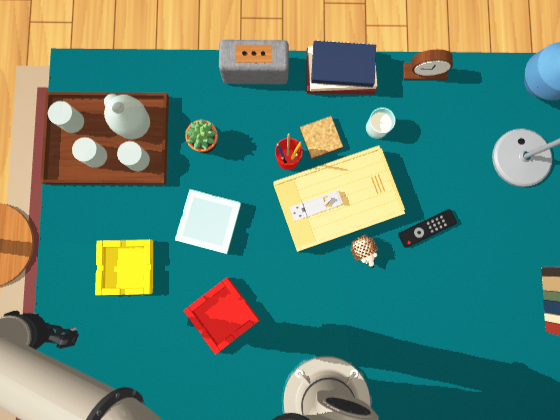

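The robot base is at the bottom of the top view, so x runs up and y runs left. The box is at about (339,198) and the clear ashtray at (208,222). The look-alikes are a red ashtray at (221,316) and a yellow one at (124,267). I'll take enlarged crops next.

```bash
cat > h.py <<'E'
import numpy as np,cv2
from scipy.spatial.transform import Rotation as R
from station import bot
def Rq(q): return R.from_quat([q[1],q[2],q[3],q[0]])
def cam(name,obs=None):
    m=bot.camera_model(name)
    if name=="wrist":
        T=m["T_tool_cam"];Rt=Rq(obs["tool_rot"]).as_matrix()
        return m["mtx"],obs["eef_pos"]+Rt@T[:3,3],Rt@T[:3,:3]
    return m["mtx"],m["origin"],Rq(m["rotation"]).as_matrix()
def ray(c,u,v):
    K,o,Rm=c
    return o,Rm@np.array([(u-K[0,2])/K[0,0],-(v-K[1,2])/K[1,1],-1.])
def atz(c,u,v,z):
    o,d=ray(c,u,v);return o+d*(z-o[2])/d[2]
def atd(c,u,v,dep):
    o,d=ray(c,u,v);return o+d*dep
def proj(c,p):
    K,o,Rm=c;q=Rm.T@(np.asarray(p)-o)
    return np.array([K[0,0]*q[0]/-q[2]+K[0,2],-K[1,1]*q[1]/-q[2]+K[1,2]])
def crop(img,x0,y0,x1,y1,s,name,grid=10):
    c=cv2.resize(img[y0:y1,x0:x1],None,fx=s,fy=s,interpolation=cv2.INTER_CUBIC)
    for x in range((x0//grid+1)*grid,x1,grid):
        cv2.putText(c,str(x),((x-x0)*s-8,10),0,.35,(0,0,255),1);cv2.line(c,((x-x0)*s,12),((x-x0)*s,18),(0,0,255),1)
    for y in range((y0//grid+1)*grid,y1,grid):
        cv2.putText(c,str(y),(0,(y-y0)*s+4),0,.35,(0,0,255),1);cv2.line(c,(24,(y-y0)*s),(30,(y-y0)*s),(0,0,255),1)
    cv2.imwrite(name,c)
E
python3 - <<'E'
from h import *
i=cv2.imread("pics/top0.png");crop(i,260,135,420,260,5,"pics/box.png");crop(i,165,175,255,260,6,"pics/ash.png")
E
```

```text
(no output)
```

View pics/box.png

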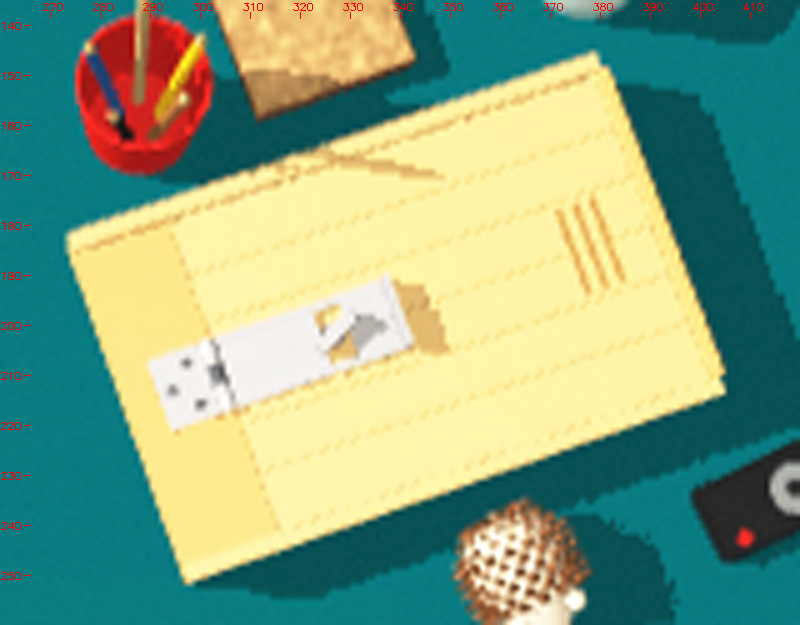

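View pics/ash.png

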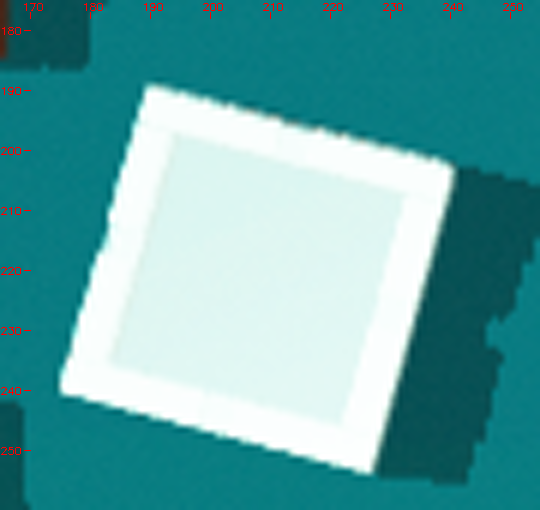

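```bash
python3 - <<'E'
from h import *
c=cam("top")
P=[(273.5,182),(379.5,146.3),(403.8,213),(297.5,251.5)]
M=np.array([(.1,.155),(.1,-.155),(-.1,-.155),(-.1,.155)])
W=np.array([atz(c,*p,.058)[:2] for p in P]);print(W)
def fit(M,W):
    a=M-M.mean(0);b=W-W.mean(0);H=a.T@b
    th=np.arctan2(H[0,1]-H[1,0],H[0,0]+H[1,1]);r=np.array([[np.cos(th),-np.sin(th)],[np.sin(th),np.cos(th)]])
    t=W.mean(0)-r@M.mean(0);print(th,t,"res",W-(M@r.T+t));return th,t
fit(M,W)
d=[np.linalg.norm(W[i]-W[i-1]) for i in range(4)];print(d)
P=[(189.5,189),(240.5,202),(227.5,254),(175,240.5)]
W=np.array([atz(c,*p,.036)[:2] for p in P]);print([np.linalg.norm(W[i]-W[i-1]) for i in range(4)])
fit(np.array([(1,1),(1,-1),(-1,-1),(-1,1)])*.073,W)
for n,u,v,z in [("cup",288,152,.1),("hedgehog",364,250,.05),("coaster",322,137,.02),("staple",328,200,.07),("tabmid",340,196,.06),("succ",201,136,.1)]: print(n,atz(c,u,v,z))
E
```

```text
[[ 0.58753195  0.14499626]
 [ 0.68901051 -0.14812477]
 [ 0.50347324 -0.21031573]
 [ 0.39854143  0.07985101]]
0.33650337611690667 [ 0.54463928 -0.0333983 ] res [[-3.19598568e-04 -9.31114183e-04]
 [-1.19950070e-03 -1.43849999e-03]
 [ 2.04622098e-03  2.40825957e-03]
 [-5.27121707e-04 -3.86454044e-05]]
[np.float64(0.19990327670824878), np.float64(0.3101900011597593), np.float64(0.19568289573057063), np.float64(0.30855699748470083)]
[np.float64(0.14665481131704564), np.float64(0.1455929634778203), np.float64(0.14680418568834627), np.float64(0.14794220445322542)]
-0.2438372876338131 [0.4815514  0.32385737] res [[ 6.67417056e-04 -3.67440049e-05]
 [ 1.93652666e-04  5.01797886e-04]
 [-1.01829224e-03 -1.08608013e-03]
 [ 1.57222520e-04  6.21026246e-04]]
cup [0.6615624  0.10657026 0.1       ]
hedgehog [ 0.40308872 -0.10102733  0.05      ]
coaster [0.72461227 0.00733243 0.02      ]
staple [ 0.53685249 -0.00234944  0.07      ]
tabmid [ 0.54931204 -0.03635619  0.06      ]
succ [0.70384113 0.33873927 0.1       ]
```

```bash
cat >> h.py <<'E'
TH=0.3365;T0=np.array([0.5446,-0.0334])
def bw(x,y,z=0):
    c,s=np.cos(TH),np.sin(TH);return np.array([T0[0]+c*x-s*y,T0[1]+s*x+c*y,z])
def wb(p):
    c,s=np.cos(TH),np.sin(TH);d=np.asarray(p)[:2]-T0;return np.array([c*d[0]+s*d[1],-s*d[0]+c*d[1]])
def down(yawy):
    "tool down with jaw axis (tool y) at world yaw angle"
    x=np.array([0,0,-1.]);y=np.array([np.cos(yawy),np.sin(yawy),0]);return np.stack([x,y,np.cross(x,y)],1)
def cur():
    o=bot.get_obs();return o,Rq(o["tool_rot"]).as_matrix(),o["eef_pos"]
def go(p,yaw):
    "prints what is needed: position shift in present tool axes (units), turn rotvec (units)"
    o,Rm,q=cur()
    ds=Rm.T@(np.asarray(p)-q)/.04
    tgt=down(yaw)
    rv=R.from_matrix(Rm.T@tgt).as_rotvec()/(2*np.pi)
    print("t %.2f pos %s w %.3f jawyaw %.3f F %s"%(o["t"],q.round(4),o["gripper_width"],np.arctan2(Rm[1,1],Rm[0,1]),o["contact_force"].round(1)))
    print("shift units (current axes)",ds.round(3),"turn units",rv.round(4))
    return ds,rv
E
python3 - <<'E'
from h import *
o,Rm,q=cur();print(Rm.round(3))
p=bw(0,.036,.20);print(p, TH)
go(p,TH)
go(p,TH+np.pi/2)
E
```

```text
[[-0.     0.341  0.94 ]
 [-0.002  0.94  -0.341]
 [-1.    -0.002  0.   ]]
[0.53271333 0.00058098 0.2       ] 0.3365
t 0.10 pos [0.2299 0.634  0.203 ] w 0.998 jawyaw 1.223 F [-0.2 -2.   0.3]
shift units (current axes) [  0.098 -12.308  12.514] turn units [1.411e-01 1.000e-04 2.000e-04]
t 0.10 pos [0.2299 0.634  0.203 ] w 0.998 jawyaw 1.223 F [-0.2 -2.   0.3]
shift units (current axes) [  0.098 -12.308  12.514] turn units [-1.089e-01 -1.000e-04  3.000e-04]
```

step_arm(
  plan=[
    [0,-0.5,0.5,0,0,0],
    [0,-0.98,1,0,0,0],
    [0,-0.98,1,0,0,0],
    [0,-0.98,1,0,0,0],
    [0,-0.98,1,0,0,0],
    [0,-0.98,1,0,0,0],
    [0,-0.98,1,0,0,0],
    [0,-0.98,1,0,0,0],
  ],
)

```text
t: 1.1
eef_pos: [0.4122, 0.2537, 0.2038]
tool_rot: [0.696, 0.122, 0.696, -0.122]
contact_force: [1.9, 0.6, 0.7]
gripper_width: 0.997
```

step_arm(
  plan=[
    [0,-0.98,1,0,0,0],
    [0,-0.98,1,0,0,0],
    [0,-0.98,1,0,0,0],
    [0,-0.98,1,0,0,0],
    [0,-0.98,1,0,0,0],
    [0,0,0,0.028,0,0],
    [0,0,0,0.028,0,0],
    [0,0,0,0.028,0,0],
  ],
)

```text
t: 2.1
eef_pos: [0.5327, 0.0029, 0.2035]
tool_rot: [0.639, 0.302, 0.64, -0.302]
contact_force: [0.4, 0.2, -0.4]
gripper_width: 0.997
```

step_arm(
  plan=[
    [0,0,0,0.028,0,0],
    [0,0,0,0.029,0,0],
  ],
  fingers=0.2,
)

```text
t: 2.35
eef_pos: [0.5326, 0.0031, 0.2036]
tool_rot: [0.575, 0.411, 0.576, -0.411]
contact_force: [0.3, -0.4, 0.1]
gripper_width: 0.601
```

```bash
python3 - <<'E'
from h import *
go(bw(0,.036,.2),TH)
o=bot.get_obs();p,d=bot.read_camera("wrist");cv2.imwrite("pics/w1.png",p[:,:,::-1]);np.save("pics/w1d.npy",d)
np.save("pics/w1o.npy",np.r_[o["eef_pos"],o["tool_rot"]])
c=cam("wrist",o);print(proj(c,bw(0,.036,.074)),o["q"])
E
```

```text
t 2.35 pos [0.5326 0.0031 0.2036] w 0.601 jawyaw 0.331 F [ 0.3 -0.4  0.1]
shift units (current axes) [ 0.09  -0.018  0.061] turn units [-0.0009 -0.      0.0001]
[277.35803274 189.44348584] [-0.56653956  0.2621015   0.53343661  1.92329395 -0.15743995  0.99767832
  0.36890112]
```

View pics/w1.png

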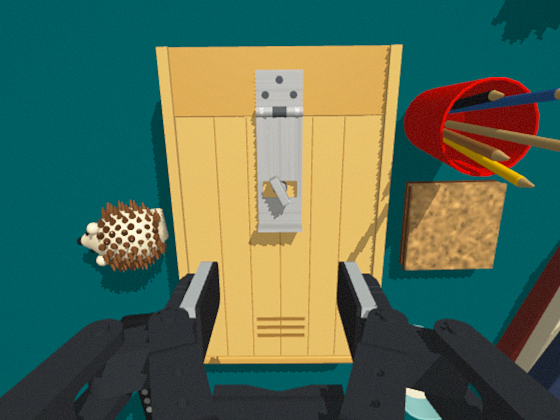

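```bash
python3 - <<'E'
from h import *
i=cv2.imread("pics/w1.png");crop(i,235,150,325,245,6,"pics/w1c.png")
E
```

```text
(no output)
```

View pics/w1c.png

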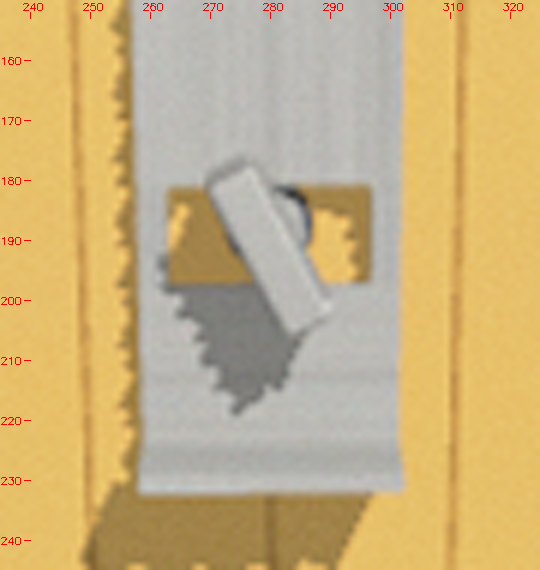

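The crop shows the T-head's top face running from about (273.5,179.5) to (287,203). That is tilted roughly 30° anticlockwise from the box's y, so I'll turn it on to +90°.

```bash
python3 - <<'E'
from h import *
v=np.load("pics/w1o.npy");o={"eef_pos":v[:3],"tool_rot":v[3:]};c=cam("wrist",o);d=np.load("pics/w1d.npy")
P=[(270,181),(277.2,178),(290.3,201.3),(283.7,205.5)]
W=np.array([wb(atz(c,*p,.074)) for p in P]);print(W.round(4),W.mean(0))
a=(W[0]+W[1]-W[2]-W[3])/2;print(np.linalg.norm(a),np.arctan2(-a[0],a[1]))
print("depth z",atd(c,280,192,d[192,280]))
for n,p,z in [("tabtop l",(258.5,231),.073),("tabtop r",(302,230),.073),("slot tl",(263,181),.059),("slot br",(297,197),.059),("wall TL",(157,47),.058),("wall TR",(402,45),.058),("hinge mid",(279,111),.0575)]:print(n,wb(atz(c,*p,z)).round(4), atd(c,*p,d[int(p[1]),int(p[0])])[2].round(4))
E
```

```text
[[-0.0063  0.0435]
 [-0.0001  0.0461]
 [ 0.0113  0.0252]
 [ 0.0055  0.0214]] [0.00259811 0.03407112]
0.024432394542087038 0.4922839599787289
depth z [ 0.53551833 -0.00054759  0.07516408]
tabtop l [-0.0173 -0.0029] 0.0722
tabtop r [ 0.022  -0.0021] 0.0541
slot tl [-0.013  0.04 ] 0.0536
slot br [0.0179 0.0248] 0.0588
wall TL [-0.097   0.1517] 0.3737
wall TR [0.1017 0.152 ] 0.0014
hinge mid [0.0018 0.1009] 0.0625
```

```bash
sed -i 's/T0=np.array(.*)$/T0=np.array([0.5465,-0.0343])/' h.py; python3 - <<'E'
from h import *
go(bw(0.0,.036,.0635),TH+.49)
E
```

```text
t 2.40 pos [0.5326 0.0032 0.2035] w 0.518 jawyaw 0.324 F [ 0.1 -0.4  0.2]
shift units (current axes) [3.501 0.023 0.1  ] turn units [-0.08   -0.0001  0.0001]
```

step_arm(
  plan=[
    [0.5,0.02,0.1,-0.027,0,0],
    [0.8,0,0,-0.027,0,0],
    [0.8,0,0,-0.026,0,0],
    [0.6,0,0,0,0,0],
    [0.4,0,0,0,0,0],
    [0,0,0,0,0,0],
  ],
  fingers=0.3,
)

```text
t: 3.15
eef_pos: [0.5342, -0.0004, 0.079]
tool_rot: [0.66, 0.252, 0.661, -0.253]
contact_force: [-0.4, 0.3, 0.0]
gripper_width: 0.353
```

```bash
python3 - <<'E'
from h import *
go(bw(0.0,.036,.0635),TH+.49)
o=bot.get_obs();p,d=bot.read_camera("wrist");i=p[:,:,::-1].copy();crop(i,180,150,380,300,4,"pics/w2.png",20)
E
```

```text
t 3.15 pos [ 5.342e-01 -4.000e-04  7.900e-02] w 0.353 jawyaw 0.841 F [-0.4  0.3  0. ]
shift units (current axes) [0.388 0.009 0.006] turn units [ 0.0023 -0.0002  0.0003]
```

View pics/w2.png

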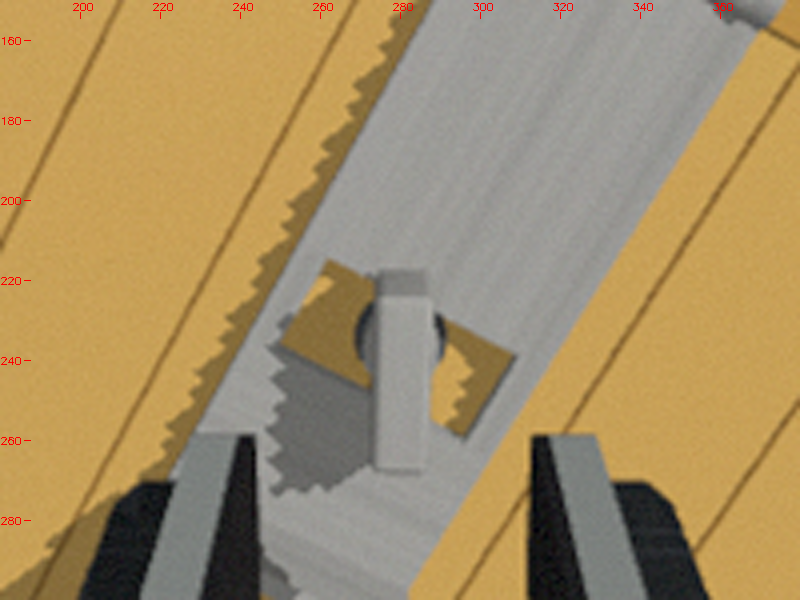

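```bash
python3 - <<'E'
from h import *
o=bot.get_obs();c=cam("wrist",o)
print(atz(c,280.3,224,.074),atz(c,280.3,266,.074),wb((atz(c,280.3,224,.074)+atz(c,280.3,266,.074))/2),wb(o["eef_pos"]))
E
```

```text
[0.52672727 0.00755998 0.074     ] [ 0.54492291 -0.00869245  0.074     ] [0.00106218 0.03536655] [0.00034187 0.03572543]
```

step_arm(
  plan=[
    [0.2,0.01,0,0,0,0],
    [0.19,0.01,0,0,0,0],
    [0,0,0,0,0,0],
  ],
)

```text
t: 3.58
eef_pos: [0.5352, 0.0003, 0.0638]
tool_rot: [0.66, 0.253, 0.661, -0.253]
contact_force: [-0.9, 1.1, -0.3]
gripper_width: 0.348
```

step_arm(
  plan=[
    [0,0,0,0,0,0],
    [0,0,0,0,0,0],
    [0,0,0,0,0,0],
    [0,0,0,0,0,0],
  ],
  fingers=1,
  force=30,
)

```text
t: 4.08
eef_pos: [0.5357, 0.0002, 0.0644]
tool_rot: [0.66, 0.253, 0.66, -0.253]
contact_force: [0.2, -0.2, 1.1]
gripper_width: -0.0
```

```bash
python3 - <<'E'
from h import *
go(bw(0.0,.036,.0635),TH+np.pi/2);o=bot.get_obs();print(wb(o["eef_pos"]),o["torque"],o["contact_force"])
E
```

```text
t 4.08 pos [5.357e-01 2.000e-04 6.440e-02] w -0.000 jawyaw 0.840 F [ 0.2 -0.2  1.1]
shift units (current axes) [ 0.023 -0.028 -0.01 ] turn units [-0.1699  0.     -0.    ]
[0.00116457 0.03616799] [-0.01013334 -0.02454057  0.03969041] [ 0.24257026 -0.23443445  1.08193391]
```

```bash
python3 - <<'E'
from h import *
o=bot.get_obs();p,d=bot.read_camera("wrist");i=p[:,:,::-1].copy();crop(i,180,150,380,300,4,"pics/w3.png",20)
p,d=bot.read_camera("scene");i=p[:,:,::-1].copy();crop(i,150,120,310,240,5,"pics/s3.png",20)
E
```

```text
(no output)
```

View pics/w3.png

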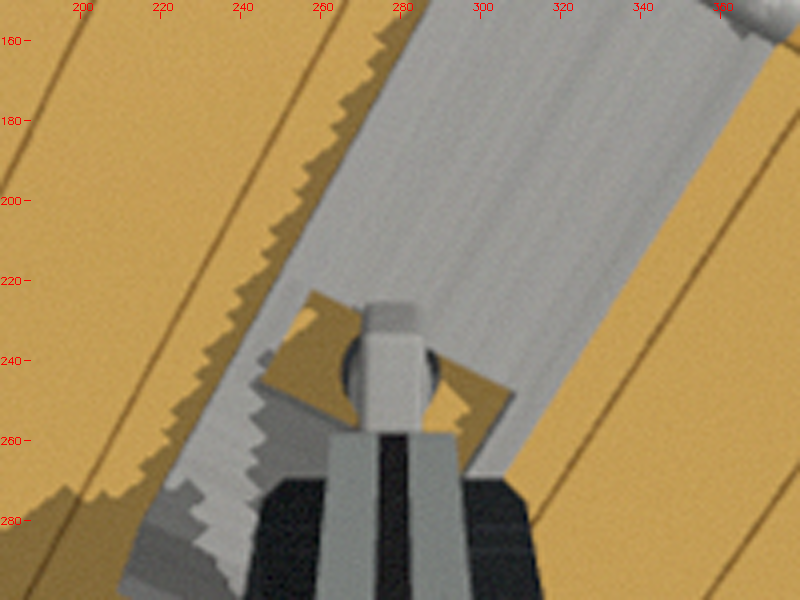

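View pics/s3.png

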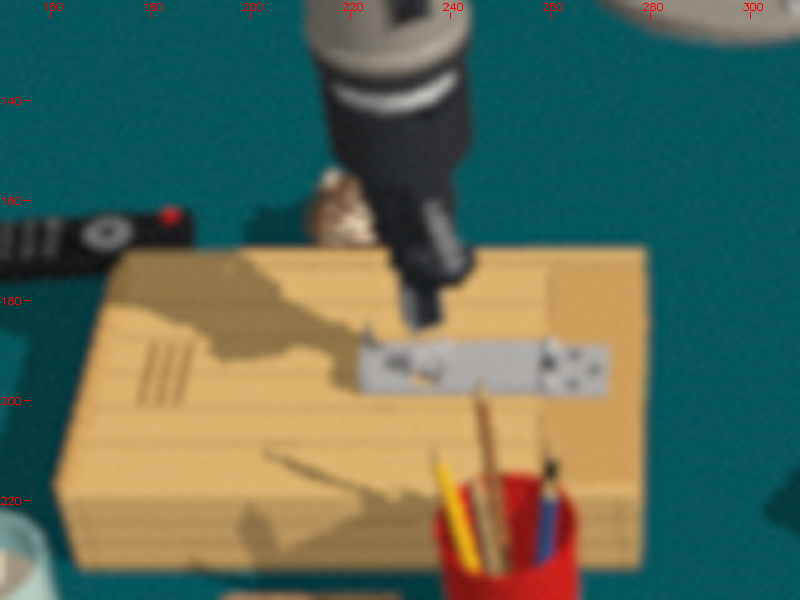

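```bash
python3 - <<'E'
from h import *
o=bot.get_obs();c=cam("scene");print("TCP",proj(c,o["eef_pos"]),"staple top",proj(c,bw(0,.036,.074)),"slot",proj(c,bw(0,.036,.059)),"tab", proj(c,bw(0,.0005,.073)), "hinge",proj(c,bw(0,.103,.0575)))
cw=cam("wrist",o);print("TCP wrist",proj(cw,o["eef_pos"]),proj(cw,o["eef_pos"]+[0,0,.01]))
print(o["q"])
for n in ["scene"]:
    p,d=bot.read_camera(n);print([ (v,atd(c,235,v,d[v,235]).round(3)) for v in range(170,198,2)])
p,d=bot.read_camera("wrist")
print([ (v,atd(cw,278,v,d[v,278]).round(3)) for v in range(228,300,6)])
print([ (v,atd(cw,268,v,d[v,268]).round(3)) for v in range(252,300,6)])
E
```

```text
TCP [235.17963044 191.45957293] staple top [234.83586717 188.70446709] slot [235.30626842 192.55464005] tab [222.25517735 188.97644946] hinge [258.99187338 192.91453469]
TCP wrist [279.47915066 248.81811936] [279.55241575 257.20075963]
[-0.4069532   0.45268418  0.36558935  2.02701146 -0.24432871  0.70303991
  0.95223651]
[(170, array([0.57 , 0.026, 0.18 ])), (172, array([0.579, 0.031, 0.182])), (174, array([0.58 , 0.031, 0.177])), (176, array([0.575, 0.027, 0.165])), (178, array([0.57 , 0.024, 0.152])), (180, array([0.545, 0.009, 0.119])), (182, array([0.546, 0.009, 0.112])), (184, array([0.545, 0.008, 0.104])), (186, array([ 0.506, -0.015,  0.054])), (188, array([0.534, 0.   , 0.076])), (190, array([ 0.535, -0.   ,  0.069])), (192, array([0.54 , 0.002, 0.066])), (194, array([0.541, 0.002, 0.06 ])), (196, array([0.541, 0.001, 0.052]))]
[(228, array([0.526, 0.008, 0.067])), (234, array([0.526, 0.008, 0.073])), (240, array([0.528, 0.006, 0.075])), (246, array([0.531, 0.004, 0.074])), (252, array([0.533, 0.002, 0.075])), (258, array([0.528, 0.006, 0.096])), (264, array([0.527, 0.007, 0.103])), (270, array([0.527, 0.007, 0.107])), (276, array([0.527, 0.007, 0.112])), (282, array([0.528, 0.006, 0.117])), (288, array([0.528, 0.006, 0.121])), (294, array([0.528, 0.006, 0.125]))]
[(252, array([ 0.534, -0.007,  0.061])), (258, array([0.525, 0.003, 0.096])), (264, array([0.525, 0.004, 0.103])), (270, array([0.525, 0.003, 0.107])), (276, array([0.525, 0.004, 0.112])), (282, array([0.525, 0.004, 0.117])), (288, array([0.525, 0.004, 0.121])), (294, array([0.525, 0.004, 0.125]))]
```

The depth in both cameras puts the visible fingertips at z ≈ 0.096–0.10, but eef_pos says 0.064. So the fingers really end about 31 mm short of the reported TCP, and they closed above the head. I'll open, lower in small checked steps and measure that offset.

step_arm(
  plan=[
    [0,0,0,0,0,0],
    [0,0,0,0,0,0],
    [0.2,0,0,0,0,0],
    [0.15,0,0,0,0,0],
    [0,0,0,0,0,0],
  ],
  fingers=0.3,
)

```text
t: 4.9
eef_pos: [0.5349, 0.0002, 0.0495]
tool_rot: [0.66, 0.252, 0.661, -0.253]
contact_force: [0.7, -0.6, 0.3]
gripper_width: 0.349
```

```bash
python3 - <<'E'
from h import *
go(bw(0.0,.036,.032),TH+.49)
o=bot.get_obs();cw=cam("wrist",o);p,d=bot.read_camera("wrist");i=p[:,:,::-1].copy();crop(i,180,150,380,300,4,"pics/w4.png",20)
for u in (240,316): print([ (v,atd(cw,u,v,d[v,u]).round(3)) for v in range(248,300,4)])
cs=cam("scene");p,ds=bot.read_camera("scene");i=p[:,:,::-1].copy();crop(i,190,140,290,220,8,"pics/s4.png",10)
E
```

```text
t 4.90 pos [5.349e-01 2.000e-04 4.950e-02] w 0.349 jawyaw 0.840 F [ 0.7 -0.6  0.3]
shift units (current axes) [ 0.437 -0.013  0.003] turn units [ 0.0021 -0.0002  0.0002]
[(248, array([ 0.518, -0.011,  0.06 ])), (252, array([ 0.52 , -0.012,  0.06 ])), (256, array([ 0.521, -0.014,  0.06 ])), (260, array([ 0.516, -0.006,  0.083])), (264, array([ 0.516, -0.005,  0.087])), (268, array([ 0.517, -0.005,  0.091])), (272, array([ 0.518, -0.006,  0.091])), (276, array([ 0.519, -0.007,  0.093])), (280, array([ 0.52 , -0.007,  0.093])), (284, array([ 0.521, -0.009,  0.093])), (288, array([ 0.523, -0.01 ,  0.093])), (292, array([ 0.523, -0.011,  0.094])), (296, array([ 0.524, -0.012,  0.095]))]
[(248, array([0.543, 0.017, 0.06 ])), (252, array([0.545, 0.015, 0.059])), (256, array([0.546, 0.014, 0.06 ])), (260, array([0.538, 0.018, 0.083])), (264, array([0.537, 0.018, 0.087])), (268, array([0.537, 0.018, 0.091])), (272, array([0.537, 0.017, 0.093])), (276, array([0.538, 0.017, 0.095])), (280, array([0.539, 0.015, 0.095])), (284, array([0.54 , 0.015, 0.097])), (288, array([0.541, 0.014, 0.097])), (292, array([0.542, 0.013, 0.098])), (296, array([0.543, 0.012, 0.099]))]
```

View pics/w4.png

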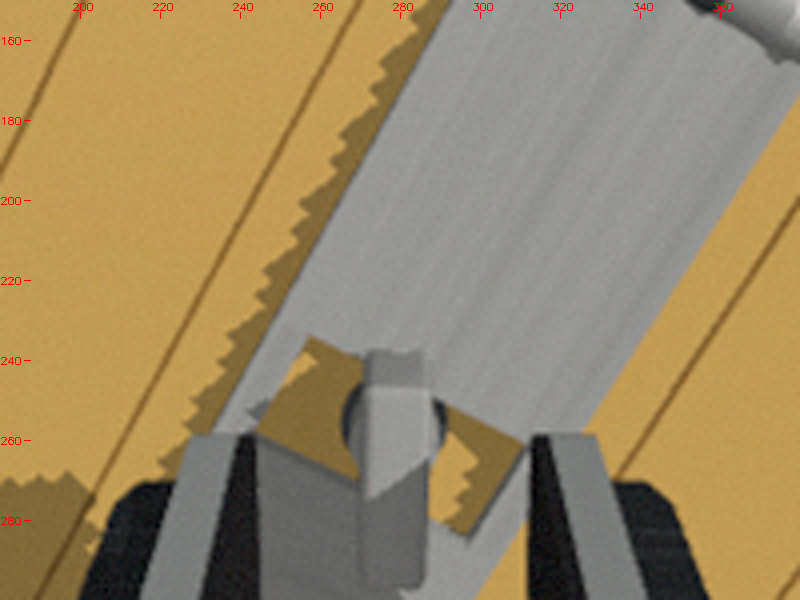

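View pics/s4.png

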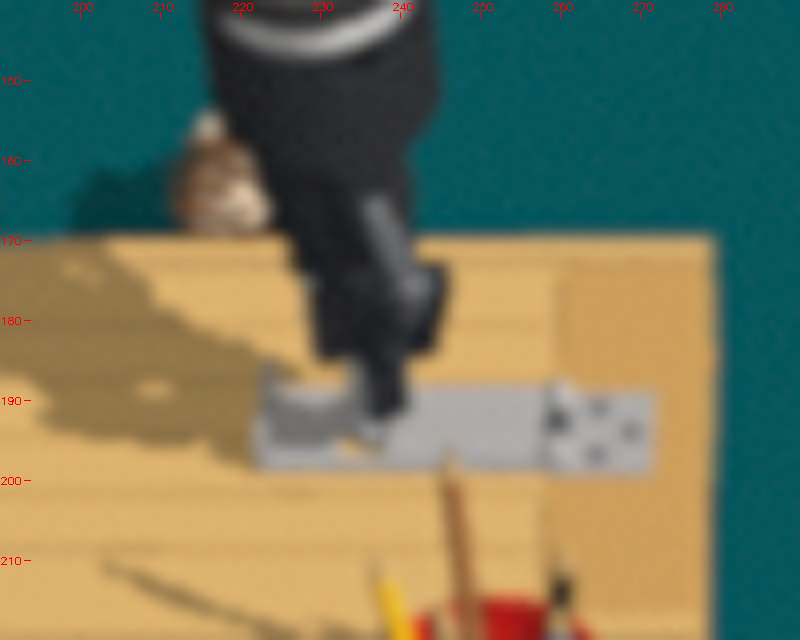

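step_arm(
  plan=[
    [0.15,0,0,0,0,0],
    [0.15,0,0,0,0,0],
    [0.1,0,0,0,0,0],
    [0,0,0,0,0,0],
  ],
)

```text
t: 5.5
eef_pos: [0.5352, 0.0002, 0.0339]
tool_rot: [0.66, 0.253, 0.661, -0.253]
contact_force: [-0.3, 0.4, -0.1]
gripper_width: 0.346
```

step_arm(
  plan=[
    [0,0,0,0,0,0],
    [0,0,0,0,0,0],
    [0,0,0,0,0,0],
    [0,0,0,0,0,0],
  ],
  fingers=1,
  force=30,
)

```text
t: 6.0
eef_pos: [0.5355, -0.0001, 0.0345]
tool_rot: [0.66, 0.253, 0.66, -0.253]
contact_force: [-1.2, -1.4, 3.2]
gripper_width: 0.079
```

```bash
python3 - <<'E'
from h import *
go(bw(0.0,.036,.033),TH+np.pi/2);o=bot.get_obs();print(wb(o["eef_pos"]))
cw=cam("wrist",o);p,d=bot.read_camera("wrist");i=p[:,:,::-1].copy();crop(i,180,150,380,300,4,"pics/w5.png",20)
for u in (260,264): print([ (v,atd(cw,u,v,d[v,u]).round(3)) for v in range(252,270,2)])
E
```

```text
t 6.00 pos [ 5.355e-01 -1.000e-04  3.450e-02] w 0.079 jawyaw 0.839 F [-1.2 -1.4  3.2]
shift units (current axes) [ 0.037 -0.02  -0.013] turn units [-0.17  0.    0.  ]
[0.00096369 0.03592049]
[(252, array([ 0.524, -0.002,  0.054])), (254, array([ 0.525, -0.002,  0.055])), (256, array([ 0.525, -0.003,  0.055])), (258, array([0.522, 0.001, 0.067])), (260, array([0.523, 0.   , 0.068])), (262, array([0.523, 0.   , 0.07 ])), (264, array([0.522, 0.001, 0.072])), (266, array([0.522, 0.001, 0.075])), (268, array([0.522, 0.001, 0.076]))]
[(252, array([ 0.526, -0.001,  0.053])), (254, array([ 0.526, -0.001,  0.054])), (256, array([ 0.527, -0.002,  0.054])), (258, array([0.523, 0.002, 0.067])), (260, array([0.524, 0.002, 0.068])), (262, array([0.524, 0.002, 0.07 ])), (264, array([0.524, 0.002, 0.072])), (266, array([0.524, 0.002, 0.074])), (268, array([0.524, 0.002, 0.076]))]
```

View pics/w5.png

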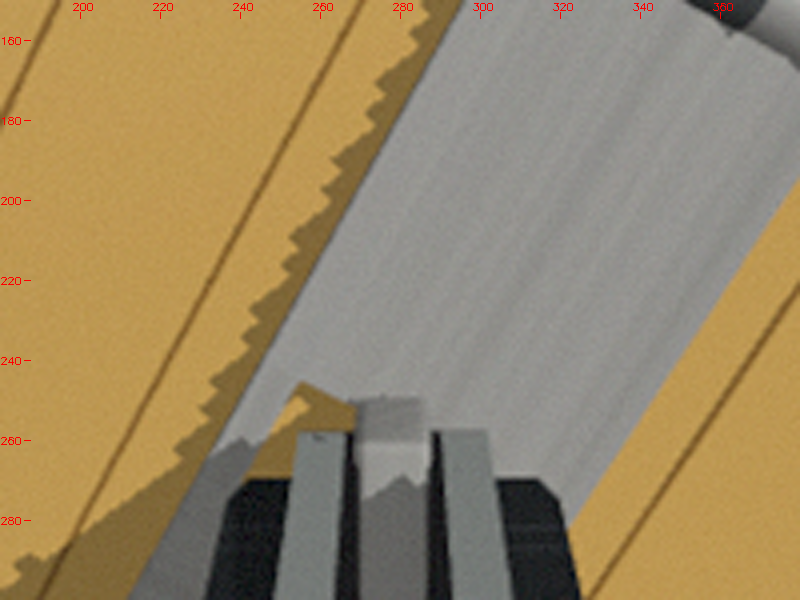

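Gripped: opening 0.079 ≈ 7 mm, and the pads lie either side of the head. This confirms the tips are 31 mm above the reported TCP. Next I turn the staple by about +61°.

step_arm(
  plan=[
    [0,0,0,-0.028,0,0],
    [0,0,0,-0.028,0,0],
    [0,0,0,-0.028,0,0],
    [0,0,0,-0.028,0,0],
    [0,0,0,-0.028,0,0],
    [0,0,0,-0.028,0,0],
    [0,0,0,-0.003,0,0],
    [0,0,0,0,0,0],
  ],
)

```text
t: 7.05
eef_pos: [0.5357, 0.0004, 0.0345]
tool_rot: [0.697, -0.12, 0.697, 0.12]
contact_force: [-0.8, 0.1, 4.5]
gripper_width: 0.081
```

```bash
python3 - <<'E'
from h import *
go(bw(0.0,.036,.033),TH+np.pi/2);o=bot.get_obs();print(wb(o["eef_pos"]),o["torque"],o["q"])
E
```

```text
t 7.05 pos [5.357e-01 4.000e-04 3.450e-02] w 0.081 jawyaw 1.911 F [-0.8  0.1  4.5]
shift units (current axes) [ 0.036 -0.009 -0.031] turn units [ 0.0006  0.     -0.    ]
[0.00125288 0.0363558 ] [0.0727601  0.37471739 0.01154452] [-0.16243734  0.47963258  0.05687515  2.02550855 -0.04469071  0.63739786
  1.83523087]
```

step_arm(
  plan=[
    [0,0,0,0,0,0],
    [0,0,0,0,0,0],
    [-0.6,0,0,0,0,0],
    [-0.8,0,0,0,0,0],
    [-0.4,0,0,0.028,0,0],
    [0,0,0,0.028,0,0],
    [0,0,0,0.028,0,0],
    [0,0,0,0.028,0,0],
  ],
  fingers=0.2,
)

```text
t: 8.05
eef_pos: [0.5356, 0.0003, 0.1062]
tool_rot: [0.695, 0.129, 0.695, -0.129]
contact_force: [0.2, 0.2, 0.0]
gripper_width: 0.396
```

step_arm(
  plan=[
    [0,0,0,0.028,0,0],
    [0,0,0,0.028,0,0],
    [0,0,0,0.028,0,0],
    [0,0,0,0.028,0,0],
    [0,0,0,0.026,0,0],
    [0,0,0,0,0,0],
  ],
  fingers=-0.4,
)

```text
t: 8.8
eef_pos: [0.5355, 0.0004, 0.1061]
tool_rot: [0.578, 0.407, 0.578, -0.407]
contact_force: [-0.7, 0.5, 0.5]
gripper_width: 0.699
```

```bash
sed -i 's/T0=np.array(.*)$/T0=np.array([0.5473,-0.0337])/' h.py; cat >> h.py <<'E'
OFF=0.031 # fingertips are this far behind reported TCP (tip z = eef z + OFF pointing down)
E
python3 - <<'E'
from h import *
go(bw(0.0,0.0,.06-OFF),TH);o=bot.get_obs();print(o["q"])
cw=cam("wrist",o);p,d=bot.read_camera("wrist");cv2.imwrite("pics/w6.png",p[:,:,::-1])
print("pred staple",proj(cw,bw(0,.036,.074)),"tab top",proj(cw,bw(-.02,.0005,.073)),proj(cw,bw(.02,.0005,.073)))
E
```

```text
t 8.80 pos [5.355e-01 4.000e-04 1.061e-01] w 0.699 jawyaw 0.345 F [-0.7  0.5  0.5]
shift units (current axes) [ 1.929 -0.011  0.902] turn units [0.0013 0.0001 0.    ]
[-0.4658088   0.39341184  0.43484081  2.00307382 -0.22833341  0.79179514
  0.44603614]
pred staple [277.99933612 226.6431394 ] tab top [246.18710921 278.04258418] [308.9385321  278.47122945]
```

View pics/w6.png

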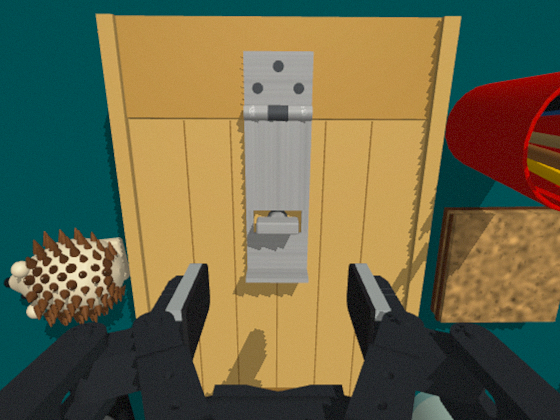

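step_arm(
  plan=[
    [0,-0.01,0.45,0.001,0,0],
    [0.3,0,0.45,0,0,0],
    [0.7,0,0,0,0,0],
    [0.5,0,0,0,0,0],
    [0.3,0,0,0,0,0],
    [0,0,0,0,0,0],
  ],
)

```text
t: 9.6
eef_pos: [0.5469, -0.0347, 0.0338]
tool_rot: [0.576, 0.409, 0.577, -0.409]
contact_force: [-0.2, 0.2, 0.3]
gripper_width: 0.705
```

```bash
python3 - <<'E'
from h import *
go(bw(0.0,0.0,.028),TH);o=bot.get_obs();
cw=cam("wrist",o);p,d=bot.read_camera("wrist");crop(p[:,:,::-1].copy(),180,180,380,330,4,"pics/w7.png",20)
print("pred tab top",proj(cw,bw(-.02,.0005,.073)),proj(cw,bw(.02,.0005,.073)))
E
```

```text
t 9.60 pos [ 0.5469 -0.0347  0.0338] w 0.705 jawyaw 0.337 F [-0.2  0.2  0.3]
shift units (current axes) [ 0.144  0.018 -0.019] turn units [ 0.0001 -0.      0.0002]
pred tab top [231.64348566 284.64366679] [328.50426758 284.67458131]
```

View pics/w7.png

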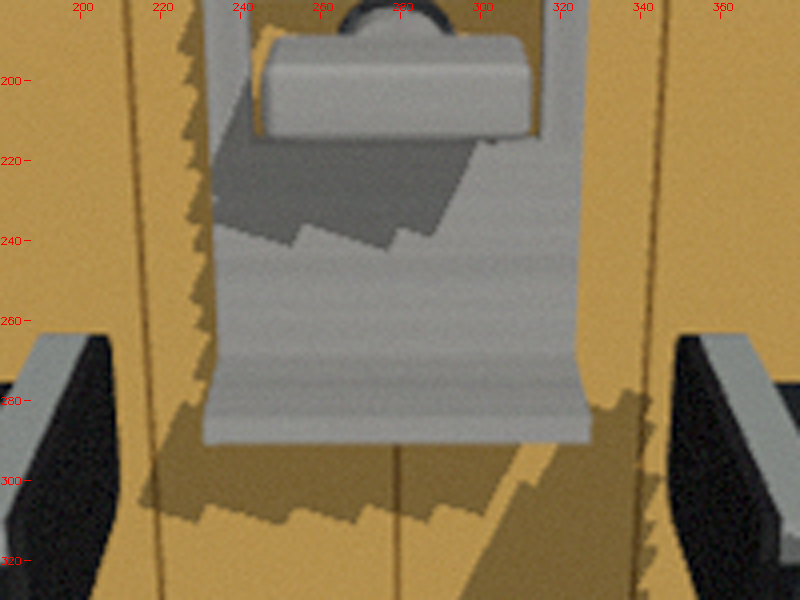

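step_arm(
  plan=[
    [0.15,0.01,0.06,0,0,0],
    [0,0,0,0,0,0],
  ],
)

```text
t: 9.9
eef_pos: [0.5486, -0.0362, 0.0284]
tool_rot: [0.577, 0.409, 0.577, -0.409]
contact_force: [-1.2, -0.7, 0.1]
gripper_width: 0.699
```

step_arm(
  plan=[
    [0,0,0,0,0,0],
    [0,0,0,0,0,0],
    [0,0,0,0,0,0],
    [0,0,0,0,0,0],
  ],
  fingers=1,
  force=20,
)

```text
t: 10.4
eef_pos: [0.548, -0.0361, 0.0287]
tool_rot: [0.577, 0.409, 0.577, -0.409]
contact_force: [-2.4, -1.1, 4.6]
gripper_width: 0.456
```

```bash
python3 - <<'E'
from h import *
go(bw(0.0,0.0,.028),TH);o=bot.get_obs();print(wb(o["eef_pos"]))
cw=cam("wrist",o);p,d=bot.read_camera("wrist");crop(p[:,:,::-1].copy(),180,180,380,330,4,"pics/w8.png",20)
th=np.radians(np.array([0,5,10,20,30,40,50,60,70,80,90,100,110,120,130,140,150]));r=.103;a=np.radians(4.5)
y=-r*np.cos(th+a);z=r*np.sin(th+a)
print(np.c_[np.degrees(th)[1:],-np.diff(z)/.04,-np.diff(y)/.04].round(3))
E
```

```text
t 10.40 pos [ 0.548  -0.0361  0.0287] w 0.456 jawyaw 0.337 F [-2.4 -1.1  4.6]
shift units (current axes) [ 0.017  0.003 -0.063] turn units [ 0.0001 -0.      0.0001]
[-0.00012957 -0.00252126]
[[ 5.00e+00 -2.23e-01 -2.70e-02]
 [ 1.00e+01 -2.20e-01 -4.70e-02]
 [ 2.00e+01 -4.23e-01 -1.50e-01]
 [ 3.00e+01 -3.91e-01 -2.21e-01]
 [ 4.00e+01 -3.46e-01 -2.86e-01]
 [ 5.00e+01 -2.92e-01 -3.41e-01]
 [ 6.00e+01 -2.28e-01 -3.87e-01]
 [ 7.00e+01 -1.57e-01 -4.20e-01]
 [ 8.00e+01 -8.20e-02 -4.41e-01]
 [ 9.00e+01 -4.00e-03 -4.49e-01]
 [ 1.00e+02  7.40e-02 -4.43e-01]
 [ 1.10e+02  1.50e-01 -4.23e-01]
 [ 1.20e+02  2.21e-01 -3.91e-01]
 [ 1.30e+02  2.86e-01 -3.46e-01]
 [ 1.40e+02  3.41e-01 -2.92e-01]
 [ 1.50e+02  3.87e-01 -2.28e-01]]
```

View pics/w8.png

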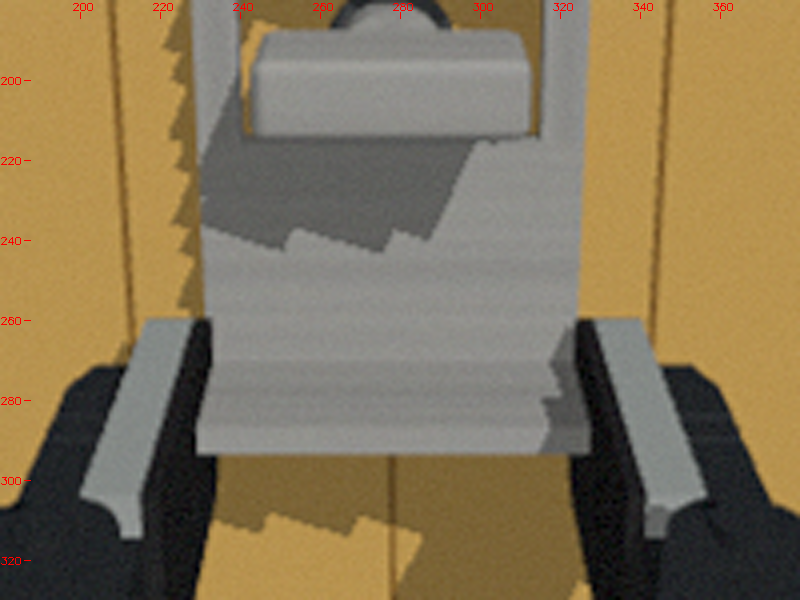

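The tab is held by its ends (opening 0.456 ≈ 39 mm). Next, swing it along the arc.

step_arm(
  plan=[
    [-0.22,0,-0.03,0,0,0],
    [-0.22,0,-0.05,0,0,0],
    [-0.42,0,-0.15,0,0,0],
    [-0.39,0,-0.22,0,0,0],
    [-0.35,0,-0.29,0,0,0],
    [0,0,0,0,0,0],
  ],
)

```text
t: 11.2
eef_pos: [0.5378, -0.007, 0.0936]
tool_rot: [0.577, 0.409, 0.577, -0.409]
contact_force: [-3.2, -2.4, -2.1]
gripper_width: 0.453
```

```bash
python3 - <<'E'
from h import *
go(bw(0.0,0.0,.028),TH);o=bot.get_obs();print(wb(o["eef_pos"]))
cw=cam("wrist",o);p,d=bot.read_camera("wrist");cv2.imwrite("pics/w9.png",p[:,:,::-1])
E
```

```text
t 11.20 pos [ 0.5378 -0.007   0.0936] w 0.453 jawyaw 0.339 F [-3.2 -2.4 -2.1]
shift units (current axes) [1.639 0.003 0.711] turn units [ 0.0003 -0.0001  0.    ]
[-0.00016165  0.028394  ]
```

View pics/w9.png

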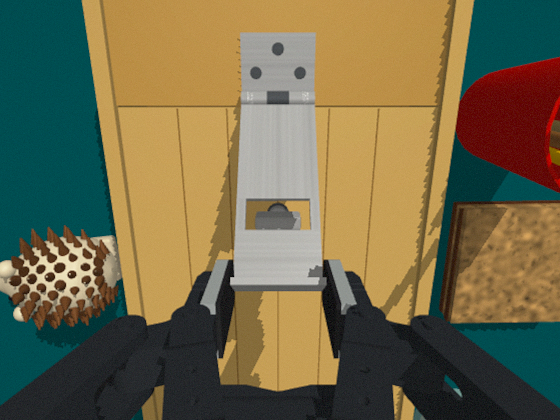

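The strap is at about 40° with the slot over the head, and forces are small. I'll continue past vertical.

step_arm(
  plan=[
    [-0.29,0,-0.34,0,0,0],
    [-0.23,0,-0.39,0,0,0],
    [-0.16,0,-0.42,0,0,0],
    [-0.08,0,-0.44,0,0,0],
    [0,0,-0.45,0,0,0],
    [0.07,0,-0.44,0,0,0],
    [0.15,0,-0.42,0,0,0],
    [0,0,0,0,0,0],
  ],
)

```text
t: 12.25
eef_pos: [0.4985, 0.1045, 0.1146]
tool_rot: [0.576, 0.408, 0.578, -0.408]
contact_force: [-6.6, -0.6, 7.7]
gripper_width: 0.453
```

```bash
python3 - <<'E'
from h import *
go(bw(0.0,0.0,.028),TH);o=bot.get_obs();print(wb(o["eef_pos"]))
cw=cam("wrist",o);p,d=bot.read_camera("wrist");cv2.imwrite("pics/w10.png",p[:,:,::-1])
E
```

```text
t 12.25 pos [0.4985 0.1045 0.1146] w 0.453 jawyaw 0.340 F [-6.6 -0.6  7.7]
shift units (current axes) [2.155e+00 1.000e-03 3.669e+00] turn units [ 0.0006 -0.0004  0.0003]
[-0.00041495  0.14656239]
```

View pics/w10.png

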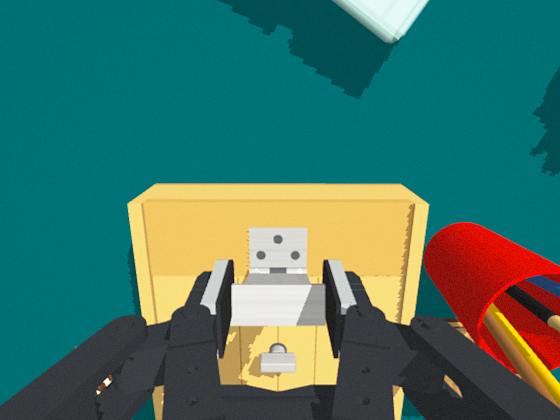

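step_arm(
  plan=[
    [0.22,0,-0.39,0,0,0],
    [0.29,0,-0.35,0,0,0],
    [0.34,0,-0.29,0,0,0],
    [0.39,0,-0.23,0,0,0],
    [0,0,0,0,0,0],
  ],
)

```text
t: 12.92
eef_pos: [0.4814, 0.1528, 0.0642]
tool_rot: [0.576, 0.408, 0.579, -0.408]
contact_force: [-7.6, 3.6, 5.2]
gripper_width: 0.455
```

step_arm(
  plan=[
    [0,0,0,0,0,0],
    [0,0,0,0,0,0],
    [0,0,0,0,0,0],
    [-0.5,0,0,0,0,0],
    [-0.9,0,0,0,0,0],
    [-0.4,0,0.5,0,0,0],
  ],
  fingers=-0.5,
)

```text
t: 13.68
eef_pos: [0.4913, 0.131, 0.138]
tool_rot: [0.578, 0.409, 0.577, -0.407]
contact_force: [0.2, -0.1, -0.2]
gripper_width: 0.749
```

```bash
python3 - <<'E'
from h import *
go(bw(0.0,0.036,.033),TH+np.pi/2);o=bot.get_obs();print(wb(o["eef_pos"]))
cw=cam("wrist",o);p,d=bot.read_camera("wrist");cv2.imwrite("pics/w11.png",p[:,:,::-1])
E
```

```text
t 13.68 pos [0.4913 0.131  0.138 ] w 0.749 jawyaw 0.340 F [ 0.2 -0.1 -0.2]
shift units (current axes) [ 2.623 -0.057  3.451] turn units [-0.2495  0.0003 -0.0005]
[0.00153229 0.17398221]
```

View pics/w11.png

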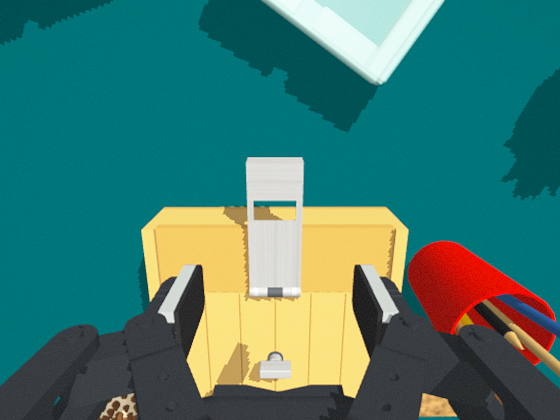

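The hasp now lies back over the deck, its end at (275,160) overhanging the box. I'll keep this yaw and grip the head by its two ends to draw the lid.

step_arm(
  plan=[
    [0,-0.06,0.7,0,0,0],
    [0,0,0.95,0,0,0],
    [0.2,0,0.95,0,0,0],
    [0.5,0,0.6,0,0,0],
    [0.8,0,0.25,0,0,0],
    [0.6,0,0,0,0,0],
    [0,0,0,0,0,0],
  ],
  fingers=-0.1,
)

```text
t: 14.6
eef_pos: [0.5315, -0.0024, 0.0502]
tool_rot: [0.575, 0.408, 0.577, -0.411]
contact_force: [-0.2, 0.5, 0.2]
gripper_width: 0.545
```

```bash
python3 - <<'E'
from h import *
go(bw(0.0,0.036,.034),TH);o=bot.get_obs();print(wb(o["eef_pos"]))
cw=cam("wrist",o);p,d=bot.read_camera("wrist");crop(p[:,:,::-1].copy(),180,180,380,330,4,"pics/w12.png",20)
E
```

```text
t 14.60 pos [ 0.5315 -0.0024  0.0502] w 0.545 jawyaw 0.335 F [-0.2  0.5  0.2]
shift units (current axes) [ 0.404  0.115 -0.03 ] turn units [-0.0002 -0.0001  0.0008]
[-0.00452953  0.03478678]
```

View pics/w12.png

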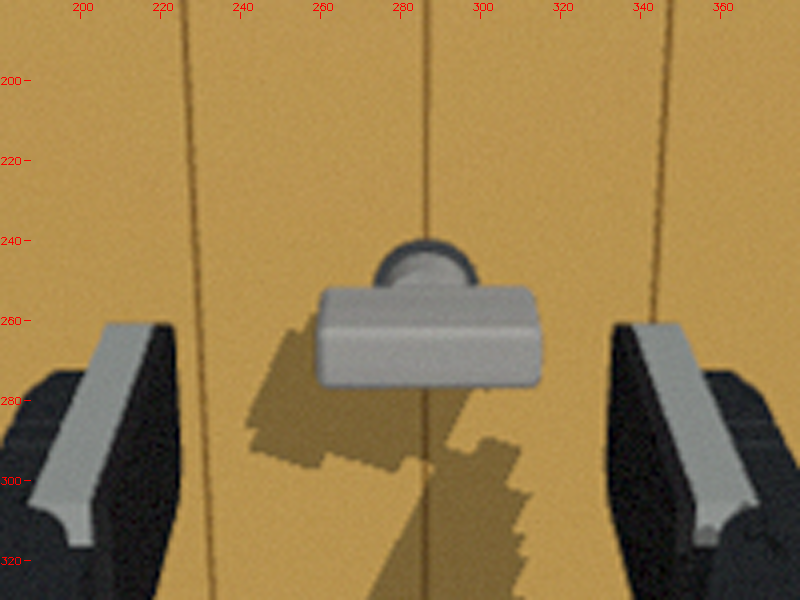

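step_arm(
  plan=[
    [0.2,0.1,0,0,0,0],
    [0.2,0,0,0,0,0],
    [0,0,0,0,0,0],
  ],
)

```text
t: 15.02
eef_pos: [0.537, 0.0006, 0.0359]
tool_rot: [0.577, 0.409, 0.577, -0.409]
contact_force: [0.5, -0.1, -0.1]
gripper_width: 0.548
```

step_arm(
  plan=[
    [0,0,0,0,0,0],
    [0,0,0,0,0,0],
    [0,0,0,0,0,0],
    [0,0,0,0,0,0],
  ],
  fingers=1,
  force=30,
)

```text
t: 15.52
eef_pos: [0.5353, -0.0002, 0.0365]
tool_rot: [0.576, 0.408, 0.578, -0.41]
contact_force: [-6.1, -1.6, 6.3]
gripper_width: 0.29
```

```bash
python3 - <<'E'
from h import *
o=bot.get_obs();print(wb(o["eef_pos"]))
go(bw(wb(o["eef_pos"])[0],wb(o["eef_pos"])[1]-.128,o["eef_pos"][2]),TH)
E
```

```text
[-0.00029297  0.03554824]
t 15.53 pos [ 5.353e-01 -2.000e-04  3.650e-02] w 0.290 jawyaw 0.336 F [-6.1 -1.6  6.3]
shift units (current axes) [-0.004  0.     3.2  ] turn units [-0.     -0.0002  0.0005]
```

step_arm(
  plan=[
    [0,0,0.2,0,0,0],
    [0,0,0.5,0,0,0],
    [0,0,0.6,0,0,0],
    [0,0,0.6,0,0,0],
    [0,0,0.6,0,0,0],
    [0,0,0.5,0,0,0],
    [0,0,0.2,0,0,0],
    [0,0,0,0,0,0],
  ],
)

```text
t: 16.52
eef_pos: [0.5779, -0.1209, 0.0365]
tool_rot: [0.576, 0.409, 0.578, -0.41]
contact_force: [-6.6, -0.6, 7.9]
gripper_width: 0.291
```

```bash
python3 - <<'E'
from h import *
o=bot.get_obs();print(wb(o["eef_pos"]))
go(bw(wb(o["eef_pos"])[0],wb(o["eef_pos"])[1]-.128,o["eef_pos"][2]),TH)
cw=cam("wrist",o);p,d=bot.read_camera("wrist");cv2.imwrite("pics/w13.png",p[:,:,::-1])
E
```

```text
[ 5.65318395e-05 -9.23944177e-02]
t 16.52 pos [ 0.5779 -0.1209  0.0365] w 0.291 jawyaw 0.336 F [-6.6 -0.6  7.9]
shift units (current axes) [-5.0e-03  2.0e-03  3.2e+00] turn units [-0.0001 -0.0003  0.0004]
```

View pics/w13.png

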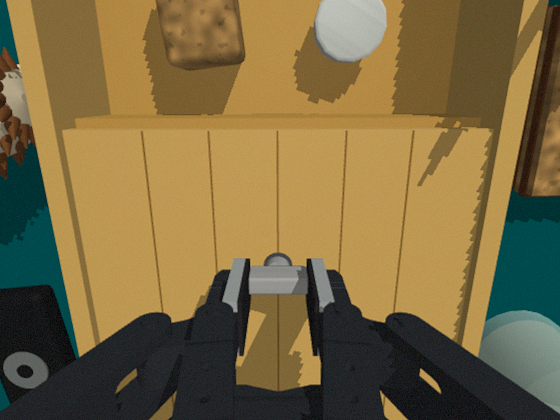

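step_arm(
  plan=[
    [0,0,0.08,0,0,0],
    [0,0,0,0,0,0],
  ],
)

```text
t: 16.82
eef_pos: [0.5778, -0.1209, 0.0364]
tool_rot: [0.574, 0.409, 0.579, -0.409]
contact_force: [-10.1, 4.4, 12.9]
gripper_width: 0.286
```

step_arm(
  plan=[
    [0,0,0,0,0,0],
    [0,0,0,0,0,0],
    [-0.5,0,0,0,0,0],
    [-0.9,0,0,0,0,0],
    [-0.9,0,-0.6,0,0,0],
    [-0.4,0,-0.9,0,0,0],
    [0,0,-0.7,0,0,0],
    [0,0,0,0,0,0],
  ],
  fingers=-0.3,
)

```text
t: 17.82
eef_pos: [0.5518, -0.0378, 0.1457]
tool_rot: [0.578, 0.409, 0.577, -0.407]
contact_force: [-0.6, -0.8, -0.4]
gripper_width: 0.649
```

```bash
python3 - <<'E'
from h import *
o=bot.get_obs();print(wb(o["eef_pos"]))
go(bw(-.04,.04,.1),TH)
cw=cam("wrist",o);p,d=bot.read_camera("wrist");cv2.imwrite("pics/w14.png",p[:,:,::-1]);np.save("pics/w14d.npy",d)
np.save("pics/w14o.npy",np.r_[o["eef_pos"],o["tool_rot"]])
E
```

```text
[ 0.0029137  -0.00540062]
t 17.82 pos [ 0.5518 -0.0378  0.1457] w 0.649 jawyaw 0.341 F [-0.6 -0.8 -0.4]
shift units (current axes) [ 1.142 -1.07  -1.139] turn units [ 0.0007 -0.0001 -0.0003]
```

View pics/w14.png

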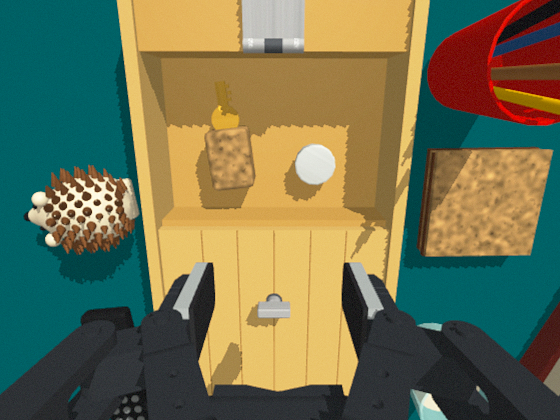

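The lid hit its stop at about 128 mm of travel, and the compartment is bare. The cork float with its brass key is at (230,157), key tip at (222,85), on the -x side. The tin is at (315,163). I'll measure both from a crop.

```bash
python3 - <<'E'
from h import *
crop(cv2.imread("pics/w14.png"),190,70,350,200,5,"pics/w14c.png",10)
E
```

```text
(no output)
```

View pics/w14c.png

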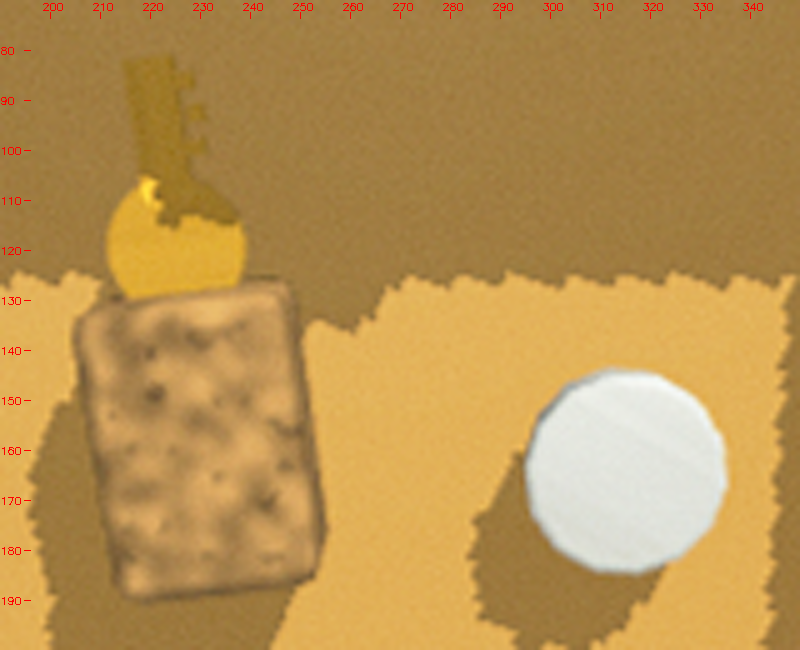

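```bash
python3 - <<'E'
from h import *
v=np.load("pics/w14o.npy");o={"eef_pos":v[:3],"tool_rot":v[3:]};c=cam("wrist",o);d=np.load("pics/w14d.npy")
P=[(205.3,133.5),(248.5,127),(253.5,185.5),(213.3,190)]
W=np.array([wb(atz(c,*p,.036)) for p in P]);print(W.round(4),W.mean(0).round(4))
print([np.linalg.norm(W[i]-W[i-1]).round(4) for i in range(4)])
a=(W[0]+W[1]-W[2]-W[3])/2;ang=np.arctan2(-a[0],a[1]);print("ang",ang)
print("z",atd(c,230,160,d[160,230]).round(4), "key tip",wb(atz(c,219.5,81,.021)),"bow",wb(atz(c,225,120,.021)))
print("tin",wb(atz(c,315,164,.024)))
for p,z in [((163,207),.046),((385,209),.046)]: print("part",wb(atz(c,*p,z)))
E
```

```text
[[-0.0532  0.0418]
 [-0.0198  0.0468]
 [-0.0168  0.0007]
 [-0.0494 -0.0032]] [-0.0348  0.0215]
[np.float64(0.0451), np.float64(0.0338), np.float64(0.0463), np.float64(0.0328)]
ang 0.07578013107813081
z [ 0.5073 -0.0251  0.0363] key tip [-0.04280876  0.08051029] bow [-0.03974439  0.05097945]
tin [0.0335092  0.01608258]
part [-0.08803799 -0.01457124]
part [ 0.08802231 -0.01571509]
```

```bash
python3 - <<'E'
from h import *
v=np.load("pics/w14o.npy");o={"eef_pos":v[:3],"tool_rot":v[3:]};c=cam("wrist",o);d=np.load("pics/w14d.npy")
print("deck edge",wb(atz(c,200,51,.054)),"lid edge",wb(atz(c,270,229,.054)),"staple",wb(atz(c,274,308,.074)),"walls",wb(atz(c,150,120,.058)),wb(atz(c,407,120,.058)))
for v_ in (205,212,220,226,232): print(v_,wb(atd(c,300,v_,d[v_,300])),atd(c,300,v_,d[v_,300])[2])
go(bw(-.035,.021,.03),TH+.085)
E
```

```text
deck edge [-0.05007755  0.09845866] lid edge [-0.00321658 -0.02988832] staple [ 0.00010462 -0.08810707] walls [-0.08716087  0.05326685] [0.0934706 0.0539028]
205 [ 0.02312895 -0.02486333] 0.006222841019453751
212 [ 0.022128   -0.02602074] 0.022983521773848548
220 [ 0.02092522 -0.02633757] 0.042730879554693235
226 [ 0.02078457 -0.03014887] 0.04642078017299445
232 [ 0.02032564 -0.03209934] 0.054624706180003646
t 17.88 pos [ 0.5521 -0.0396  0.1456] w 0.654 jawyaw 0.339 F [ 0.3 -0.4  0.5]
shift units (current axes) [ 2.887 -0.944 -0.707] turn units [-0.0132  0.     -0.0003]
```

step_arm(
  plan=[
    [0,-0.47,-0.35,0,0,0],
    [0,-0.47,-0.36,-0.0135,0,0],
    [0.6,0,0,0,0,0],
    [0.9,0,0,0,0,0],
    [0.9,0,0,0,0,0],
    [0.45,0,0,0,0,0],
    [0,0,0,0,0,0],
  ],
  fingers=-0.1,
)

```text
t: 18.75
eef_pos: [0.5062, -0.0275, 0.0296]
tool_rot: [0.593, 0.384, 0.594, -0.386]
contact_force: [0.7, 0.8, -0.8]
gripper_width: 0.545
```

```bash
python3 - <<'E'
from h import *
o=bot.get_obs();print(wb(o["eef_pos"]))
go(bw(-.035,.021,-.02),TH+.085)
cw=cam("wrist",o);p,d=bot.read_camera("wrist");cv2.imwrite("pics/w15.png",p[:,:,::-1]);np.save("pics/w15d.npy",d)
E
```

```text
[-0.03672579  0.01940739]
t 18.75 pos [ 0.5062 -0.0275  0.0296] w 0.545 jawyaw 0.420 F [ 0.7  0.8 -0.8]
shift units (current axes) [ 1.239  0.049 -0.036] turn units [-0.0003  0.      0.0004]
```

View pics/w15.png

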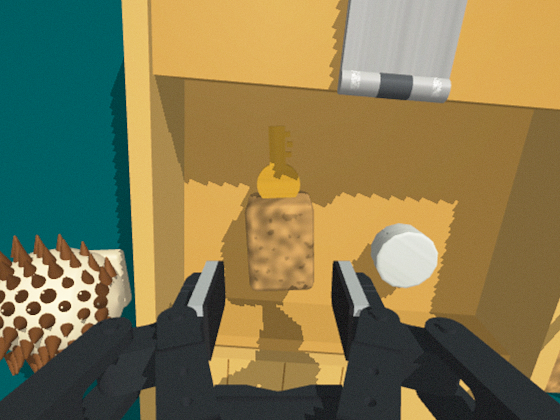

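```bash
python3 - <<'E'
from h import *
o=bot.get_obs();c=cam("wrist",o);d=np.load("pics/w15d.npy")
for u,v in [(145,325),(155,320),(165,320),(185,290),(200,275),(395,320),(110,345),(60,385),(450,345)]:
    p=atd(c,u,v,d[v,u]);print((u,v),wb(p).round(3),p[2].round(3))
E
```

```text
(145, 325) [-0.079  0.022] 0.103
(155, 320) [-0.091 -0.009] 0.058
(165, 320) [-0.071  0.028] 0.108
(185, 290) [-0.072  0.022] 0.082
(200, 275) [-0.067  0.027] 0.078
(395, 320) [-0.002  0.033] 0.108
(110, 345) [-0.083  0.026] 0.119
(60, 385) [-0.088  0.026] 0.133
(450, 345) [0.01  0.034] 0.118
```

step_arm(
  plan=[
    [0.3,0.045,-0.03,0,0,0],
    [0.4,0,0,0,0,0],
    [0.3,0,0,0,0,0],
    [0.2,0,0,0,0,0],
    [0,0,0,0,0,0],
  ],
  fingers=-0.05,
)

```text
t: 19.42
eef_pos: [0.5073, -0.0243, -0.0184]
tool_rot: [0.593, 0.384, 0.594, -0.385]
contact_force: [0.6, -0.5, -0.6]
gripper_width: 0.527
```

```bash
python3 - <<'E'
from h import *
o=bot.get_obs();print(wb(o["eef_pos"]),o["contact_force"])
go(bw(-.035,.021,-.02),TH+.085)
cw=cam("wrist",o);p,d=bot.read_camera("wrist");cv2.imwrite("pics/w16.png",p[:,:,::-1])
for u in (208,350): print([(v,atd(cw,u,v,d[v,u])[2].round(3)) for v in (258,262,266,270)])
E
```

```text
[-0.0346408   0.02211204] [ 0.63364131 -0.45990261 -0.57105889]
t 19.43 pos [ 0.5073 -0.0243 -0.0184] w 0.527 jawyaw 0.422 F [ 0.6 -0.5 -0.6]
shift units (current axes) [ 0.039 -0.011  0.027] turn units [ 0.     -0.0001  0.0002]
[(258, np.float64(0.006)), (262, np.float64(0.017)), (266, np.float64(0.021)), (270, np.float64(0.024))]
[(258, np.float64(0.007)), (262, np.float64(0.006)), (266, np.float64(0.006)), (270, np.float64(0.025))]
```

View pics/w16.png

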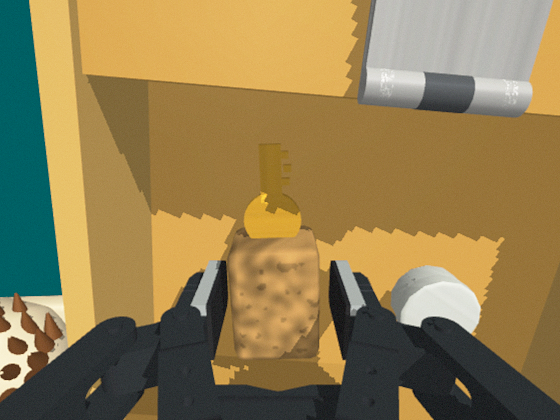

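step_arm(
  plan=[
    [0,0,0,0,0,0],
    [0,0,0,0,0,0],
    [0,0,0,0,0,0],
    [0,0,0,0,0,0],
  ],
  fingers=1,
  force=25,
)

```text
t: 19.98
eef_pos: [0.5081, -0.0241, -0.0174]
tool_rot: [0.594, 0.384, 0.594, -0.384]
contact_force: [-0.2, 0.6, 3.2]
gripper_width: 0.393
```

step_arm(
  plan=[
    [-0.2,0,0,0,0,0],
    [-0.4,0,0,0,0,0],
    [-0.7,0,0,0,0,0],
    [-0.9,0,0,0,0,0],
    [-0.7,0,0,0,0,0],
    [0,0,0,0,0,0],
  ],
)

```text
t: 20.72
eef_pos: [0.5097, -0.0241, 0.1011]
tool_rot: [0.595, 0.386, 0.592, -0.383]
contact_force: [0.8, -0.3, -1.3]
gripper_width: 0.392
```

```bash
python3 - <<'E'
from h import *
o=bot.get_obs();print(wb(o["eef_pos"]),o["contact_force"])
go([.4816,.3239,.1],-.2438)
cw=cam("wrist",o);p,d=bot.read_camera("wrist");cv2.imwrite("pics/w17.png",p[:,:,::-1]);np.save("pics/w17d.npy",d)
E
```

```text
[-0.0323292   0.02151989] [ 0.82126188 -0.33367216 -1.30686297]
t 20.73 pos [ 0.5097 -0.0241  0.1011] w 0.392 jawyaw 0.422 F [ 0.8 -0.3 -1.3]
shift units (current axes) [ 0.033  2.92  -8.224] turn units [ 1.059e-01 -1.000e-04 -8.000e-04]
```

View pics/w17.png

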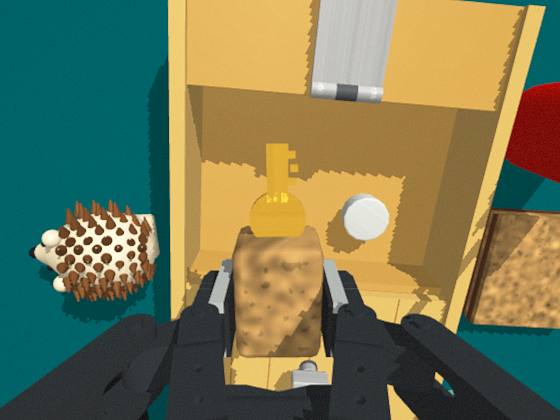

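```bash
python3 - <<'E'
from h import *
crop(cv2.imread("pics/w17.png"),200,130,360,370,3,"pics/w17c.png",10)
o=bot.get_obs();Rm=Rq(o["tool_rot"]).as_matrix();c=cam("wrist",o);d=np.load("pics/w17d.npy")
for u,v in [(278,232),(278,240),(278,250),(278,345),(278,352),(278,150)]:
    p=atd(c,u,v,d[v,u]);print((u,v),(Rm.T@(p-o["eef_pos"])).round(4),p[2].round(4))
E
```

```text
(278, 232) [-0.04   -0.0003 -0.0249] 0.1396
(278, 240) [-0.0435 -0.0003 -0.023 ] 0.1432
(278, 250) [-0.0506 -0.0003 -0.022 ] 0.1502
(278, 345) [-0.0535 -0.0003  0.0171] 0.1532
(278, 352) [-0.0538 -0.0003  0.0201] 0.1535
(278, 150) [-0.0394 -0.0003 -0.0568] 0.1391
```

View pics/w17c.png

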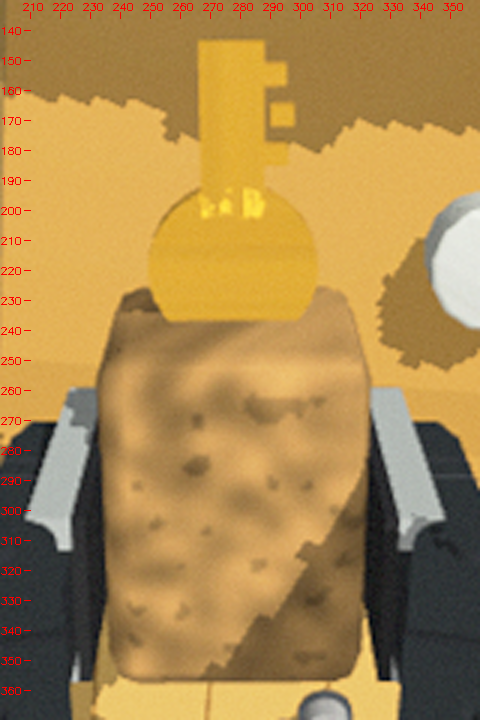

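```bash
python3 - <<'E'
from h import *
go([.4771,.3059,.08],-.2438)
E
```

```text
t 20.77 pos [ 0.5086 -0.0239  0.0997] w 0.388 jawyaw 0.422 F [ 0.4 -0.6 -0.5]
shift units (current axes) [ 0.496  2.658 -7.846] turn units [ 1.06e-01 -1.00e-04 -4.00e-04]
```

step_arm(
  plan=[
    [0,0.16,-0.45,0,0,0],
    [0,0.27,-0.8,0,0,0],
    [0,0.31,-0.95,0,0,0],
    [0,0.32,-0.95,0,0,0],
    [0,0.32,-0.95,0,0,0],
    [0,0.32,-0.95,0,0,0],
    [0,0.32,-0.95,0,0,0],
    [0,0.31,-0.9,0,0,0],
  ],
)

```text
t: 21.78
eef_pos: [0.4788, 0.2667, 0.0973]
tool_rot: [0.593, 0.383, 0.594, -0.385]
contact_force: [1.3, -0.5, -0.7]
gripper_width: 0.395
```

step_arm(
  plan=[
    [0,0.2,-0.6,0,0,0],
    [0,0.13,-0.35,0.02,0,0],
    [0,0,0,0.028,0,0],
    [0,0,0,0.028,0,0],
    [0,0,0,0.02,0,0],
    [0,0,0,0.01,0,0],
    [0,0,0,0,0,0],
  ],
)

```text
t: 22.65
eef_pos: [0.4756, 0.3055, 0.0974]
tool_rot: [-0.436, -0.556, -0.435, 0.558]
contact_force: [-0.6, -0.9, -0.9]
gripper_width: 0.395
```

```bash
python3 - <<'E'
from h import *
o=bot.get_obs()
go([.4771,.3059,-.0144],-.2438)
cw=cam("wrist",o);p,d=bot.read_camera("wrist");cv2.imwrite("pics/w18.png",p[:,:,::-1]);np.save("pics/w18d.npy",d)
np.save("pics/w18o.npy",np.r_[o["eef_pos"],o["tool_rot"]])
E
```

```text
t 22.65 pos [0.4756 0.3055 0.0974] w 0.395 jawyaw -0.243 F [-0.6 -0.9 -0.9]
shift units (current axes) [ 2.795  0.035 -0.024] turn units [0.0001 0.0003 0.0001]
```

View pics/w18.png

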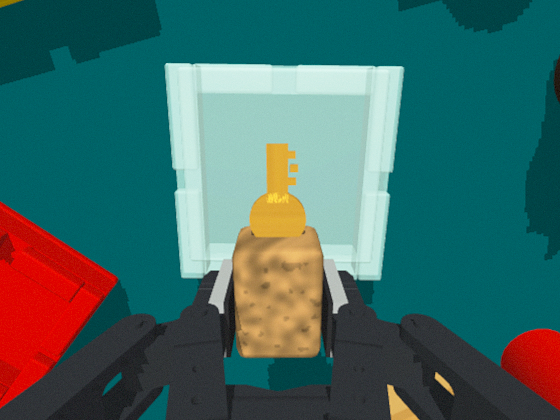

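```bash
python3 - <<'E'
from h import *
v=np.load("pics/w18o.npy");o={"eef_pos":v[:3],"tool_rot":v[3:]};c=cam("wrist",o)
P=[(165.5,63.5),(403,66.5),(381.5,280),(179.5,279)]
W=np.array([atz(c,*p,.036)[:2] for p in P]);print(W.round(4),W.mean(0).round(4));print([np.linalg.norm(W[i]-W[i-1]).round(4) for i in range(4)])
a=W[1]-W[0]+W[2]-W[3];print(np.arctan2(a[1],a[0]))
E
```

```text
[[0.4331 0.4128]
 [0.5717 0.3765]
 [0.5366 0.2361]
 [0.3943 0.2724]] [0.4839 0.3244]
[np.float64(0.1456), np.float64(0.1433), np.float64(0.1447), np.float64(0.1469)]
-0.2525967348103591
```

step_arm(
  plan=[
    [0.4,0.06,-0.03,0,0,0],
    [0.7,0,0,0,0,0],
    [0.7,0,0,0,0,0],
    [0.5,0,0,0,0,0],
    [0.25,0,0,0,0,0],
    [0.1,0,0,0,0,0],
    [0,0,0,0,0,0],
  ],
)

```text
t: 23.58
eef_pos: [0.4794, 0.3066, -0.0074]
tool_rot: [0.435, 0.557, 0.435, -0.557]
contact_force: [0.2, 0.7, 0.1]
gripper_width: 0.398
```

```bash
python3 - <<'E'
from h import *
o=bot.get_obs()
go([.4783,.3062,-.0144],-.2438)
cw=cam("wrist",o);p,d=bot.read_camera("wrist");cv2.imwrite("pics/w19.png",p[:,:,::-1])
E
```

```text
t 23.57 pos [ 0.4794  0.3066 -0.0074] w 0.398 jawyaw -0.244 F [0.2 0.7 0.1]
shift units (current axes) [ 0.175 -0.023  0.017] turn units [-0.0001 -0.0001 -0.0001]
```

View pics/w19.png

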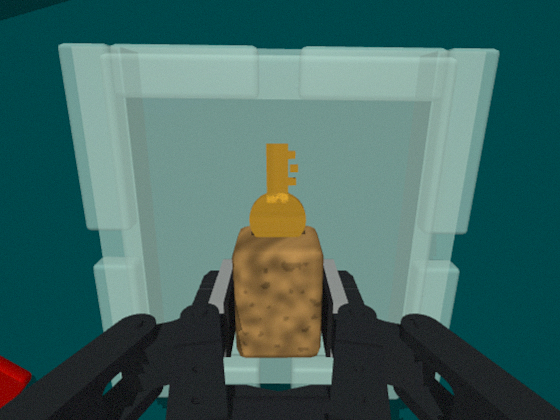

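step_arm(
  plan=[
    [0.08,0,0,0,0,0],
    [0.05,0,0,0,0,0],
    [0,0,0,0,0,0],
  ],
)

```text
t: 24.0
eef_pos: [0.4789, 0.3065, -0.0129]
tool_rot: [-0.435, -0.557, -0.435, 0.557]
contact_force: [0.0, -0.2, -0.1]
gripper_width: 0.392
```

step_arm(
  plan=[
    [0.03,0,0,0,0,0],
    [0,0,0,0,0,0],
  ],
)

```text
t: 24.25
eef_pos: [0.479, 0.3064, -0.0142]
tool_rot: [-0.435, -0.557, -0.435, 0.557]
contact_force: [0.0, 0.5, 0.1]
gripper_width: 0.391
```

step_arm(
  plan=[
    [0.03,0,0,0,0,0],
    [0,0,0,0,0,0],
  ],
)

```text
t: 24.5
eef_pos: [0.4791, 0.3065, -0.0144]
tool_rot: [0.435, 0.557, 0.436, -0.557]
contact_force: [-2.2, -2.2, 9.6]
gripper_width: 0.39
```

Contact at exactly the predicted height (9.6 N). Release and lift.

step_arm(
  plan=[
    [0,0,0,0,0,0],
    [0,0,0,0,0,0],
    [0,0,0,0,0,0],
    [-0.1,0,0,0,0,0],
    [-0.4,0,0,0,0,0],
    [-0.9,0,0,0,0,0],
    [-0.9,0,0,0,0,0],
    [-0.9,0,0,0,0,0],
  ],
  fingers=-0.1,
)

```text
t: 25.5
eef_pos: [0.4792, 0.3064, 0.115]
tool_rot: [0.435, 0.558, 0.435, -0.557]
contact_force: [0.3, 0.7, 0.6]
gripper_width: 0.547
```

step_arm(
  plan=[
    [-0.8,0,0,0,0,0],
    [-0.5,0,0.5,0,0,0],
    [0,0,0.9,0,0,0],
    [0,0,0.5,0,0,0],
    [0,0,0,0,0,0],
  ],
)

```text
t: 26.12
eef_pos: [0.4604, 0.2316, 0.1651]
tool_rot: [0.434, 0.558, 0.435, -0.558]
contact_force: [0.2, 0.7, 0.4]
gripper_width: 0.548
```

```bash
python3 - <<'E'
from h import *
o=bot.get_obs();go([.4783,.3062,-.0144],-.2438)
cw=cam("wrist",o);p,d=bot.read_camera("wrist");cv2.imwrite("pics/w20.png",p[:,:,::-1])
for u,v in [(0,0)]: pass
p,ds=bot.read_camera("scene");cv2.imwrite("pics/s20.png",p[:,:,::-1])
p,ds=bot.read_camera("top");cv2.imwrite("pics/t20.png",p[:,:,::-1])
np.save("pics/w20d.npy",d)
E
```

```text
t 26.12 pos [0.4604 0.2316 0.1651] w 0.548 jawyaw -0.246 F [0.2 0.7 0.4]
shift units (current axes) [ 4.489 -0.02  -1.914] turn units [-0.0004 -0.0001  0.0001]
```

View pics/w20.png

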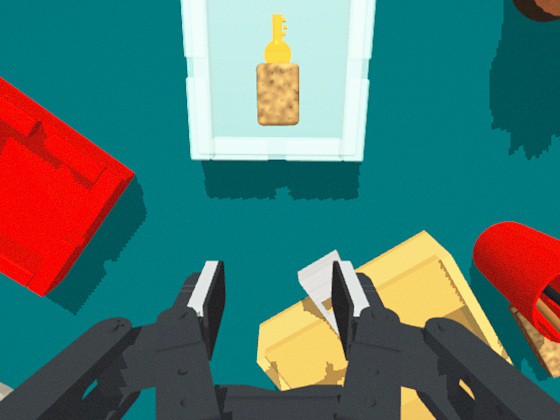

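View pics/s20.png

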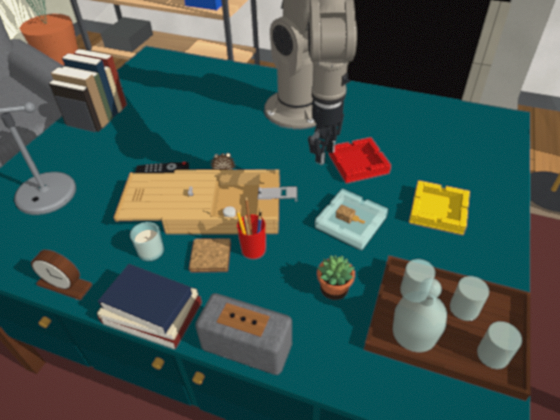

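View pics/t20.png

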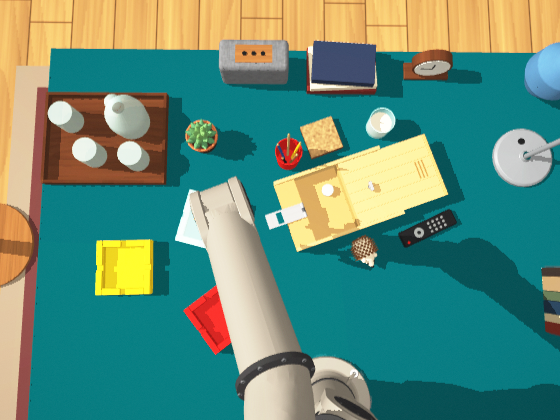

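```bash
python3 - <<'E'
from h import *
o=bot.get_obs();c=cam("wrist",o);d=np.load("pics/w20d.npy")
for n,u,v in [("cork",278,72),("cork",278,118),("cork",262,95),("cork",294,95),("bow",277,52),("shank",278,25),("floor",225,90)]: print(n,atd(c,u,v,d[v,u]).round(4))
# bystanders vs start, top view difference
a=cv2.imread("pics/top0.png").astype(int);b=cv2.imread("pics/t20.png").astype(int);D=abs(a-b).max(2)
for n,(x,y,r) in dict(cup=(288,152,12),coast=(322,137,16),candle=(380,123,12),remote=(428,229,15),hog=(364,250,11),succ=(201,136,14)).items(): print(n,D[y-r:y+r,x-r:x+r].mean().round(1))
print(bot.hand_in())
E
```

```text
cork [0.4839 0.3241 0.0378]
cork [0.4755 0.2903 0.0383]
cork [0.4676 0.3105 0.0396]
cork [0.492  0.3045 0.0402]
bow [0.487  0.3397 0.0234]
shank [0.4924 0.3581 0.0258]
floor [0.4363 0.3225 0.0091]
cup 5.1
coast 5.5
candle 4.3
remote 6.3
hog 41.2
succ 4.9
the job is handed in; nothing more can be done
None
```

The boat key lies flat on the floor of the clear glass ashtray. The box is open with the tin still inside, and I handed in at about 26 s.

I turned the staple from about 0.49 rad to the +1.57 stop, threw the hasp back over the deck, and drew the lid about 128 mm to its stop. I set the key down until it touched at about 10 N, then let go and backed off.

**Final checks:**
- **Key:** the cork's top measured 38–40 mm, against 39 mm expected when it stands flat on the 9 mm floor. The key was level at half height, near the middle of the ashtray.
- **Scene:** the pictures show the hasp back, the lid open and the tin in its compartment. The cup, coasters, candle, remote and succulent match the start.

**Disagreements:**
- **Fingertips:** they sat about 31 mm behind the reported TCP. My first close on the staple therefore shut in the air above it, touching nothing, and I corrected for this from then on.
- **Hedgehog:** the before/after comparison showed a large difference at its spot (41, against 4–6 for the others). It appears in the same place in the picture, so I took this to be a changed shadow, but I did not measure it further.

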